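# Store the paint markers flat in their two-layer case

### The arm

A 6-joint arm with a two-finger parallel gripper is mounted at the origin on a cart in front of the work surface, level with it; the furniture and walls round the work are solid. World frame = base frame: x ahead of the robot, y to its left, z up, the work surface at z = 0. Lengths are in mm, angles in degrees, forces in N, time in s.
With the tool pointing down it reaches from about 350 to 850 mm from the base axis. Payload 8.1 kg.
Tool frame: the origin (TCP) lies midway between the tips of the shut fingers; the grasp point (between the pads) lies 19 mm behind it; z points along the fingers, y is the line along which they close (so a half turn about z gives the same grasp; the last joint's range is limited). The gripper opens to 85 mm and grips with 20 to 120 N. Pads are 22 mm wide; open, the fingers measure 114 mm over their backs; the gripper's body (76 mm by 85 mm) begins 54 mm behind the grasp point. The pads swing forward as they close: fully open they stand 13 mm farther back than shut.
Start: joints at [-74.737, 7.471, 85.268, -0, 87.261, -4.893], TCP at [206.773, -563.25, 231.292] pointing down, gripper open.
Joint ranges: [-169.43, 169.43], [-51.17, 129.36], [1.28, 143.12], [-76.62, 256.62], [0, 156.53], [-152.29, 152.29]. Speed limits (degrees/s): [136.94, 136.94, 159.86, 180, 180, 180].

### API

Orientations are given as [roll, pitch, yaw] about the fixed x, y, z axes, in that order (R = Rz(yaw) Ry(pitch) Rx(roll)).
In Python, from bench import sense, snapshot, camera_params, hand_in, masks_of, pinpoint gives the robot as it stands.
- The arm moves only by the tool step_arm, never from a script. Its argument "targets" is a list of rows, each an object with "angular": the turn, a rotation vector about the tool's x, y, z scaled (see below), a list of three; "dp": the shift along the tool's x, y, z scaled (see below), a list of three; "fingers": the closure, from 0 (fully open) to 1 (shut). A call has exactly 8 rows; each row is the pose to reach, as a shift and turn from the pose commanded when the call began, along the tool's axes at that moment, turning the shorter way round; what a row does not reach only later rows make up. The controller multiplies each number of a shift by 0.2 m and each number of a turn by 180 degrees. A row lasts 1/8 s, in which the tool goes at most 62.5 mm and 10.7 degrees, less where a joint would pass 70% of its speed; a pose out of reach is approached as far as the arm can. A call with a number of a shift or a turn outside -1 to 1 is refused whole. A call with a gripper value outside its range is refused whole. The fingers move at their own pace and stop on an object; "newtons" is the grip in N (left out, the last holds). Time passes only in rows, so rows that repeat a pose let the fingers close, or fill a call up. It gives the time, the measured TCP pose, the force, the opening and the grip force at its end, in the units of the state.
- sense(): the state, without advancing time (a new reading comes with each control period).
- snapshot(name): name is "side" or "top" or "wrist"; returns the picture (400x640x3 uint8, blue, green, red); there is no depth.
- camera_params(name): a dict with "vfov" (degrees; the focal length in pixels is half the picture's height over the tangent of half this angle, whatever the lens; pixels are square), "cx", "cy" (the principal point, pixels), "R" (3x3) and "t" (3): a world point X has camera coordinates R X + t. Camera axes: x right, y down, z forward; pixel columns grow to the right and rows downward; lengths in mm; the calibration is good to about 2 mm. A picture is of the moment at which its call begins: read the wrist's pose just before it. camera_params takes no time and is no camera call; for the wrist camera it gives the pose at the moment of the call.
- hand_in(): hands the job in; it is judged then, once.
Trained networks look in the newest picture that a camera, given by its name, has taken for a name from the list of things; names that differ only in an ending like _2 or _b are one class to them, and where a whole thing is asked for, a point or a joint stands for the part that bears it (a point fixed in the world has none). Each returns a list of dicts, best first, with "conf" (0 to 1); they miss things now and then, are a little off and sometimes report something else, mostly with a low value. They report only what shows in the picture. A call takes as long as a camera call. They do not tell look-alikes from the thing itself.
- masks_of(camera, label): "pixels" (400x640 bool, what is visible of it) and "at" ([column, row] in pixels, amid what is visible of it).
- pinpoint(camera, label): "at" ([column, row] in pixels: a listed point, or the origin of a listed thing).
The state is a dict: "time": time; "joint_pos": joint angles; "qd": joint speeds; "joint_efforts": joint torques, N m; "tool_pos": TCP position; "tcp_rot": TCP orientation; "ft_force": force on the tool from outside, world axes, zero at the start; "wrist_torque": the same for the moment, N m; "finger_gap": finger opening in mm; "grip_force": force on a finger pad.
Only numpy, scipy, OpenCV 4.12 (cv2) and the standard library are available. Lean on these libraries where they do the work, as an engineer would, in place of code of your own. Each camera call takes 0.05 s, during which the arm holds its last target. There are 200 camera calls.

### The job

The paint markers are drying out standing up: take them out of the wooden stand and store them lying flat in the hinged case. Lay every black one flat on the bottom, along the lanes and not on top of the ribs, then put the green divider board in over them so that it sits level on its ledges with the grip strip up, lay every orange one flat on the divider, beside the strip and in line with it, and finally shut the lid completely. Do not disturb the plywood disc, the pliers or the screwdriver.

Things in the scene. Friction and masses are not known exactly. Their poses are not given: they have to be found in the camera images.
- case: plywood case with hinged lid, fixed, outside 166 (x) x 160 (y) x 56 mm high without lid; origin under its centre, x along the hinge (away from the robot), y from the hinge side to the side with the brass catch. Walls 8 mm, inside 150 x 144 mm, floor 12 mm up. A 12 x 12 mm ledge in each inner corner, top 30 mm above the underside, carries the divider.
- lane_mid (a point): middle of the case floor, 12 mm above the underside; axes as the case. Three lanes run along y, centre lines at x = -45, 0 and +45 mm, room for one marker each, parted by two low ribs at x = -22.5 and +22.5 mm (4 mm wide, 5 mm high, 44 mm long, centred on y = 0)
- lid (a joint): lid of the case, 166 x 160 x 7 mm, 0.2 kg, hinged along the top of the right-hand wall (axis parallel to case x, at case y = -80 mm, 56 mm up); 0 = shut flat on the walls, 2.0 = leaning back on its stop; it starts wide open. Damped hinge: once past upright (below about 1.5) it sinks shut slowly by its own weight
- lid_edge (a point): middle of the lid's free edge, 160 mm from the hinge axis; its z axis is the normal of the lid's outer face, x is parallel to the hinge
- stand: dark wood marker stand, fixed, 244 (x) x 56 (y) x 60 mm high; origin under its centre. Five square wells, 20 mm wide, 48 mm deep, in a row along x at -92, -46, 0, 46 and 92 mm; a marker stands upright in its well, foot 12 mm above the bench, 72 mm of it above the stand
- divider_grip (a point): centre of the dark wood grip strip of the green divider board. Board 142 (x) x 136 (y) x 4 mm, about 90 g, flat on the bench; strip along its middle, 10 mm thick (x), 44 mm long (y), 20 mm high above the board. The point is 14 mm above the board's underside, 10 mm below the strip's top. In the case it rests on the ledges, x along the case's x (either way round), 4 mm play each side
- black_a_mid (a point): centre of a black marker (black cap and pale grey barrel, cap end up in the stand), 120 mm long, 16 mm thick, about 18 g; its z axis runs along the marker toward the cap, x and y are across it and square to its slightly flattened sides. It starts upright in a well of the stand; absent in some starts.
- black_b_mid (a point): centre of a black marker (black cap and pale grey barrel, cap end up in the stand), 120 mm long, 16 mm thick, about 18 g; its z axis runs along the marker toward the cap, x and y are across it and square to its slightly flattened sides. It starts upright in a well of the stand; absent in some starts.
- black_c_mid (a point): centre of a black marker (black cap and pale grey barrel, cap end up in the stand), 120 mm long, 16 mm thick, about 18 g; its z axis runs along the marker toward the cap, x and y are across it and square to its slightly flattened sides. It starts upright in a well of the stand; absent in some starts.
- orange_a_mid (a point): centre of a orange marker (orange cap and black barrel, cap end up in the stand), 120 mm long, 16 mm thick, about 18 g; its z axis runs along the marker toward the cap, x and y are across it and square to its slightly flattened sides. It starts upright in a well of the stand; absent in some starts.
- orange_b_mid (a point): centre of a orange marker (orange cap and black barrel, cap end up in the stand), 120 mm long, 16 mm thick, about 18 g; its z axis runs along the marker toward the cap, x and y are across it and square to its slightly flattened sides. It starts upright in a well of the stand; absent in some starts.
- disc: large plywood disc, 123 mm across, 20 mm thick, flat on the bench behind the stand; origin under its centre. Bystander.
- pliers: yellow-handled pliers, 148 mm long, lying behind the divider; origin under their centre. Bystander.
- screwdriver: stubby grey and orange screwdriver, 124 mm long, lying to the left of the divider; origin under its centre. Bystander.
Things that resemble listed ones, but are neither listed nor needed, are in the scene too. Leave any blue or yellow look-alike of the part that bears black_c_mid alone.

How it is judged:
By the outcome, as a careful person would: the job done as asked, in the order asked, and still so for the second after the job is handed in, with the robot touching nothing.
Of black_a, black_b, black_c only 2 to 3 are there at a start; the rules pass over those that are not, and their reading is None.
Of orange_a, orange_b only 1 to 2 are there at a start; the rules pass over those that are not, and their reading is None.
At some moment in a run one of divider may be knocked a few centimetres aside while the robot is not near it.
It also fails if it takes over 200 s, if anything falls off the work surface, if the arm or the gripper's body presses on something with over 40 N, if the wrist force passes 120 N, or if a joint passes its speed limit or range.

## Working session

There is one attempt and no reset: what is moved stays moved. The work goes in short steps, Python scripts to look and compute and a tool call to move; the robot and the scene stay as the last step left them, time stands still between calls to the robot, and variables do not carry over. Pictures are saved under pics/ and viewed, at most 16 in all, crops included, and the job is handed in when it is done.

Besides the shell and the picture viewer there is one more tool, called after "Request:" by a JSON object that holds its "api" and its "payload". step_arm: Moves the arm, as the interface text tells. Its arguments: {"type":"object","properties":{"targets":{"type":"array","items":{"type":"object","properties":{"angular":{"type":"array","items":{"type":"number","minimum":-1,"maximum":1}},"dp":{"type":"array","items":{"type":"number","minimum":-1,"maximum":1}},"fingers":{"type":"number"}}}},"newtons":{"type":"number"}},"required":["targets"]}

```bash
ls; mkdir -p pics
python3 - <<'E'
from bench import *
import cv2
print(sense())
for n in ("side","top"):
    im=snapshot(n); cv2.imwrite(f"pics/{n}0.png",im)
    p=camera_params(n); print(n,p)
    for l in ["case","lane_mid","lid_edge","stand","divider_grip","black_a_mid","orange_a_mid","disc","pliers","screwdriver"]:
        print(l,[(round(float(d["conf"]),2),[round(float(v)) for v in d["at"]]) for d in pinpoint(n,l)][:6])
E
```

```text
pics
{'time': 0.0, 'joint_pos': array([-7.47373413e+01,  7.51405305e+00,  8.53280475e+01,  1.95030967e-04,
        8.72611096e+01, -4.89216912e+00]), 'qd': array([-0.09152206, -0.00683349, -0.06436526, -0.03259295, -0.0148063 ,
        0.04270478]), 'joint_efforts': array([-1.09204073e-03, -5.69395924e+01, -5.00563502e+01, -4.06132949e-04,
        1.45513960e-02, -6.89589569e-06]), 'tool_pos': array([ 206.62455214, -562.72998101,  230.26722792]), 'tcp_rot': array([-1.79897182e+02, -8.99591208e-03,  2.01548102e+01]), 'ft_force': array([-0.96358266,  0.08117713,  0.26010754]), 'wrist_torque': array([0.01363629, 0.01740128, 0.02865666]), 'grip_force': 0.0, 'finger_gap': 85.50834679596315}
side {'vfov': 46.80139726006695, 'cx': 318.0511395549907, 'cy': 207.7327827931757, 'R': array([[-0.92110799, -0.38865627,  0.02250289],
       [-0.16162081,  0.32917257, -0.93033549],
       [ 0.35417339, -0.86057639, -0.36601843]]), 't': array([ 543.49705698,  141.11724497, 1156.75908498])}
case [(0.79, [369, 215]), (0.19, [369, 210])]
lane_mid [(0.92, [371, 211])]
lid_edge []
stand [(0.59, [343, 246])]
divider_grip [(0.66, [330, 265])]
black_a_mid [(0.72, [330, 217])]
orange_a_mid [(0.57, [313, 215])]
disc [(0.68, [246, 240]), (0.5, [372, 214])]
pliers [(0.84, [212, 264])]
screwdriver [(0.85, [284, 306])]
top {'vfov': 56.676718468473965, 'cx': 326.74410759887604, 'cy': 201.9689022022536, 'R': array([[ 0.00444734, -0.99988475,  0.01451567],
       [-0.9945235 , -0.0059383 , -0.10434437],
       [ 0.10441854, -0.01397212, -0.99443529]]), 't': array([100.54424008, 528.46098675, 992.60174023])}
case [(0.61, [415, 221])]
lane_mid [(0.73, [415, 221])]
lid_edge [(0.76, [507, 216])]
stand [(0.75, [324, 224])]
divider_grip [(0.62, [271, 228])]
black_a_mid [(0.55, [328, 204])]
orange_a_mid [(0.53, [329, 185])]
disc [(0.75, [296, 140])]
pliers [(0.53, [248, 134])]
screwdriver [(0.62, [298, 140]), (0.61, [210, 221])]
```

Run:
```python
import cv2
a=cv2.imread("pics/side0.png")[120:340,180:440]; cv2.imwrite("pics/s0c.png",cv2.resize(a,None,fx=2.7,fy=2.7,interpolation=2))
a=cv2.imread("pics/top0.png")[90:310,180:560]; cv2.imwrite("pics/t0c.png",cv2.resize(a,None,fx=2.1,fy=2.1,interpolation=2))
```

```text
(no output)
```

View pics/s0c.png

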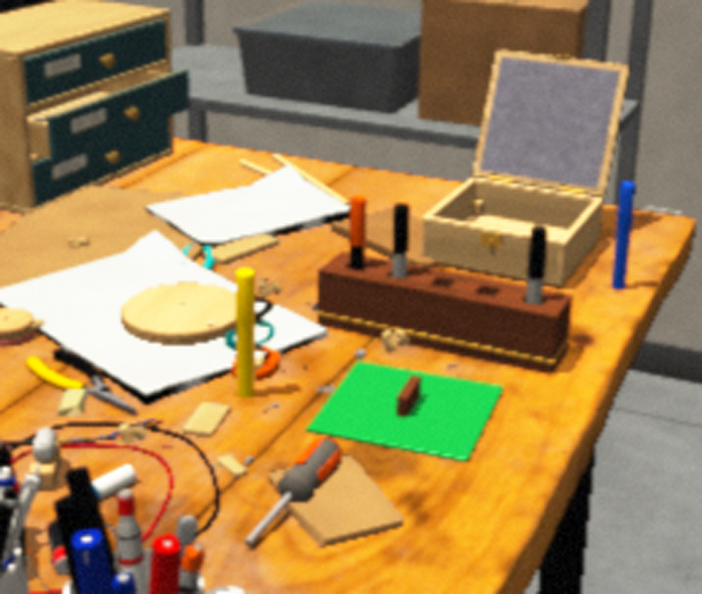

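View pics/t0c.png

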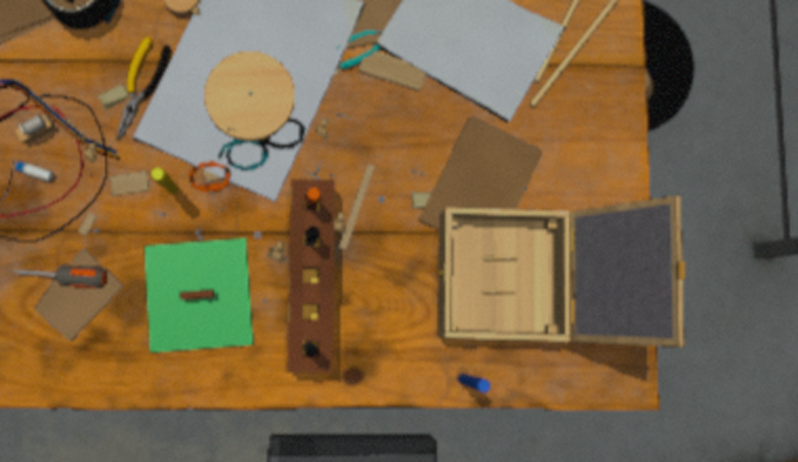

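Top view shows the stand with orange in the far well, black next to it, two empty wells and black in the near well. The case is on the right with its lid open, and the green divider is on the left. The blue and yellow look-alikes stand free. Next I'll get positions.

```bash
cat > h.py <<'E'
import numpy as np, cv2
from bench import *
from scipy.spatial.transform import Rotation as Ro
def K(p):
    f=200/np.tan(np.radians(p["vfov"]/2)); return f
def ray(p,uv):
    R,t=np.array(p["R"]),np.array(p["t"]); f=K(p)
    d=R.T@np.array([(uv[0]-p["cx"])/f,(uv[1]-p["cy"])/f,1]); return -R.T@t,d
def at_z(p,uv,z):
    o,d=ray(p,uv); return o+d*(z-o[2])/d[2]
def proj(p,X):
    c=np.array(p["R"])@np.array(X,float)+np.array(p["t"]); return K(p)*c[:2]/c[2]+[p["cx"],p["cy"]]
def tri(obs):
    A=np.zeros((3,3));b=np.zeros(3)
    for p,uv in obs:
        o,d=ray(p,uv); d=d/np.linalg.norm(d); M=np.eye(3)-np.outer(d,d); A+=M;b+=M@o
    return np.linalg.solve(A,b)
def rectz(p,mask,z):
    m=np.argwhere(mask)[:,::-1]; c,_=cv2.findContours(mask.astype(np.uint8),0,1); c=max(c,key=cv2.contourArea)[:,0]
    W=np.array([at_z(p,q,z)[:2] for q in c]).astype(np.float32); return cv2.minAreaRect(W)
def move(pos,R,rot=None,tot=None):
    """print dp/ang from present pose to target; R=target Rotation"""
    s=sense(); R0=Ro.from_euler('xyz',s["tcp_rot"],degrees=True)
    dp=R0.inv().apply(np.array(pos)-s["tool_pos"])/200; a=(R0.inv()*R).as_rotvec(degrees=True)/180
    print("dp",dp.round(4).tolist(),"ang",a.round(4).tolist(),"pos",s["tool_pos"].round(1),s["tcp_rot"].round(1))
E
python3 - <<'E'
from h import *
T=camera_params("top");S=camera_params("side")
snapshot("top");snapshot("side")
for l,z in [("case",56),("stand",60),("divider_grip",4),("disc",20),("black_a_mid",0),("orange_a_mid",0)]:
    for d in masks_of("top",l)[:4]:
        print(l,round(float(d["conf"]),2),[round(float(v),1) for v in d["at"]],d["pixels"].sum(),"rect",rectz(T,d["pixels"],z))
    print("  side",[(round(float(d["conf"]),2),np.round(d["at"],1)) for d in masks_of("side",l)[:4]])
for l in ["black_a_mid","orange_a_mid"]:
    print(l,[(round(float(d["conf"]),2),np.round(d["at"],1)) for d in pinpoint("top",l)],[(round(float(d["conf"]),2),np.round(d["at"],1)) for d in pinpoint("side",l)])
for l,z in [("case",0),("lane_mid",12),("stand",0),("divider_grip",14)]:
    a=pinpoint("top",l);b=pinpoint("side",l)
    if a: print(l,at_z(T,a[0]["at"],z))
    if b: print(l,"side",at_z(S,b[0]["at"],z))
E
```

```text
case 0.87 [449.7, 219.2] 7555 rect ((485.891357421875, -218.09567260742188), (316.6335144042969, 190.74095153808594), 89.26485443115234)
  side [(0.93, array([379.7, 184.7])), (0.63, array([384.8, 163.6]))]
stand 0.67 [327.3, 225.7] 1684 rect ((476.65557861328125, 101.54251098632812), (240.83274841308594, 55.589595794677734), 0.07326511293649673)
  side [(0.62, array([345.4, 235.5])), (0.41, array([249.1, 237.7]))]
divider_grip 0.68 [272.9, 229.0] 2507 rect ((452.28265380859375, 251.031982421875), (141.9350128173828, 138.7181396484375), 4.768157005310059)
  side [(0.89, array([330.6, 274. ]))]
  side [(0.65, array([246.4, 236.6]))]
black_a_mid 0.31 [330.1, 254.3] 38 rect ((379.7551574707031, 101.53428649902344), (16.517852783203125, 16.68472671508789), 0.21495474874973297)
  side [(0.66, array([326.4, 205.6]))]
orange_a_mid 0.64 [330.5, 183.0] 57 rect ((580.6187744140625, 99.57598876953125), (25.824161529541016, 17.022920608520508), 0.18622057139873505)
  side []
black_a_mid [(0.58, array([328.2, 201.4]))] [(0.43, array([327.8, 212.7]))]
orange_a_mid [(0.66, array([332.1, 253. ])), (0.64, array([414.9, 219.8])), (0.44, array([327.7, 183.8]))] [(0.47, array([312.6, 215.6]))]
case [ 478.36896131 -151.31372906    0.        ]
case side [ 478.05813302 -140.08981989    0.        ]
lane_mid [ 478.54271952 -147.11347199   12.        ]
lane_mid side [ 467.9194915 -122.3115125   12.       ]
stand side [474.80754513 105.86191      0.        ]
divider_grip [452.68286711 241.33260804  14.        ]
divider_grip side [458.13559727 239.10561517  14.        ]
```

Request:
{"api": "step_arm", "payload": {"targets": [{"dp": [0, 0, -0.25], "angular": [0, 0, -0.055], "fingers": 0.3}, {"dp": [0, 0, -0.5], "angular": [0, 0, -0.11], "fingers": 0.3}, {"dp": [0.2, 0, -0.5], "angular": [0, 0, -0.165], "fingers": 0.3}, {"dp": [0.4, 0, -0.5], "angular": [0, 0, -0.22], "fingers": 0.3}, {"dp": [0.6, 0, -0.5], "angular": [0, 0, -0.275], "fingers": 0.3}, {"dp": [0.8, 0, -0.5], "angular": [0, 0, -0.33], "fingers": 0.3}, {"dp": [0.9, 0, -0.5], "angular": [0, 0, -0.388], "fingers": 0.3}, {"dp": [0.9, 0, -0.5], "angular": [0, 0, -0.388], "fingers": 0.3}]}}

```text
time: 3.4
tool_pos: [377.0, -500.5, 331.1]
tcp_rot: [-180.0, -0.0, 90.1]
ft_force: [-0.3, 0.3, -0.1]
finger_gap: 59.9
grip_force: 0.0
```

Run:
```python
from h import *
s=sense(); print(s["joint_pos"].round(2).tolist(),s["finger_gap"],s["time"])
move([478,-150,330],Ro.from_euler('xyz',[180,0,90],degrees=True))
```

```text
[-57.7, 10.61, 71.5, 0.01, 97.91, -57.8] 59.94395843216215 3.4
dp [1.7514, 0.5082, 0.006] ang [-0.0, -0.0001, 0.0006] pos [ 377.  -500.5  331.1] [-180.    -0.    90.1]
```

Request:
{"api": "step_arm", "payload": {"targets": [{"dp": [0.2, 0.06, 0], "angular": [0, 0, 0], "fingers": 0.3}, {"dp": [0.4, 0.12, 0], "angular": [0, 0, 0], "fingers": 0.3}, {"dp": [0.6, 0.18, 0], "angular": [0, 0, 0], "fingers": 0.3}, {"dp": [0.8, 0.24, 0], "angular": [0, 0, 0], "fingers": 0.3}, {"dp": [0.95, 0.29, 0], "angular": [0, 0, 0], "fingers": 0.3}, {"dp": [0.95, 0.4, 0], "angular": [0, 0, 0], "fingers": 0.3}, {"dp": [0.95, 0.508, 0], "angular": [0, 0, 0], "fingers": 0.3}, {"dp": [0.95, 0.508, 0], "angular": [0, 0, 0], "fingers": 0.3}]}}

```text
time: 4.4
tool_pos: [477.3, -311.7, 330.9]
tcp_rot: [-180.0, -0.0, 89.8]
ft_force: [0.1, 0.5, -0.0]
finger_gap: 59.5
grip_force: 0.0
```

Request:
{"api": "step_arm", "payload": {"targets": [{"dp": [0.2, 0, 0], "angular": [0, 0, 0], "fingers": 0.3}, {"dp": [0.4, 0, 0], "angular": [0, 0, 0], "fingers": 0.3}, {"dp": [0.6, 0, 0], "angular": [0, 0, 0], "fingers": 0.3}, {"dp": [0.8, 0, 0], "angular": [0, 0, 0], "fingers": 0.3}, {"dp": [0.8, 0, 0], "angular": [0, 0, 0], "fingers": 0.3}, {"dp": [0.8, 0, 0], "angular": [0, 0, 0], "fingers": 0.3}, {"dp": [0.8, 0, 0], "angular": [0, 0, 0], "fingers": 0.3}, {"dp": [0.8, 0, 0], "angular": [0, 0, 0], "fingers": 0.3}]}}

```text
time: 5.4
tool_pos: [477.2, -152.1, 331.1]
tcp_rot: [-180.0, -0.0, 89.9]
ft_force: [-0.3, 0.6, 0.7]
finger_gap: 59.7
grip_force: 0.0
```

Run:
```python
from h import *
s=sense(); print(s["joint_pos"].round(2).tolist(),s["tool_pos"],s["time"])
p=camera_params("wrist"); im=snapshot("wrist"); cv2.imwrite("pics/w1.png",im)
print(p)
for l in ("case","lane_mid","stand","lid_edge","black_a_mid"):
    print(l,[(round(float(d["conf"]),2),np.round(d["at"],1)) for d in pinpoint("wrist",l)])
print(proj(p,[478,-150,12]))
```

```text
[-23.55, -9.09, 91.36, -0.01, 97.75, -23.45] [ 477.17730493 -152.14659115  331.11590399] 5.4
{'vfov': 60.7164766519489, 'cx': 321.7014861285702, 'cy': 198.47200009580342, 'R': array([[ 9.99999874e-01, -1.52045141e-04, -4.78234104e-04],
       [-1.53078511e-05, -9.61793942e-01,  2.73774382e-01],
       [-5.01588729e-04, -2.73774340e-01, -9.61793824e-01]]), 't': array([-477.2909981 , -209.93673922,  433.38240024])}
case [(0.63, array([322.4, 150.5]))]
lane_mid [(0.83, array([321.2, 151.6]))]
stand []
lid_edge [(0.62, array([316.8, 338.6]))]
black_a_mid []
[322.23730213 152.42662927]
```

View pics/w1.png

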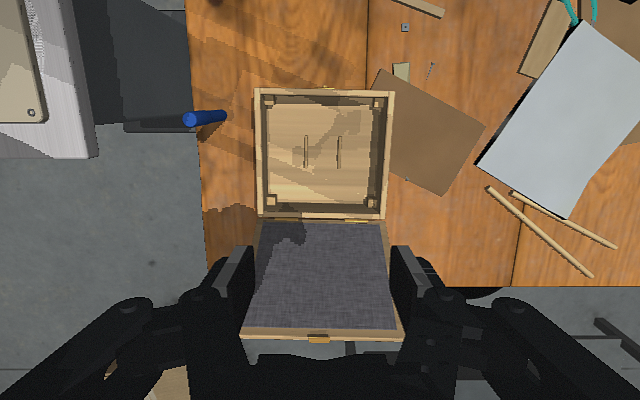

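Run:
```python
from h import *
p=camera_params("wrist"); im=cv2.imread("pics/w1.png")
for uv,z in [((255.5,89),56),((394,91),56),((386,219),56),((257,217),56),((306,135.5),17),((306.5,168),17),((339,136.5),17),((340,168),17)]:
    print(uv,at_z(p,uv,z).round(1))
c=im[80:230,245:405]; cv2.imwrite("pics/w1c.png",cv2.resize(c,None,fx=4.9,fy=3.9,interpolation=2))
```

```text
(255.5, 89) [400.2 -68.9  56. ]
(394, 91) [561.9 -70.9  56. ]
(386, 219) [ 561.  -229.1   56. ]
(257, 217) [ 394.  -226.6   56. ]
(306, 135.5) [ 456.8 -126.1   17. ]
(306.5, 168) [ 456.9 -169.7   17. ]
(339, 136.5) [ 500.4 -127.3   17. ]
(340, 168) [ 502.4 -169.6   17. ]
```

View pics/w1c.png

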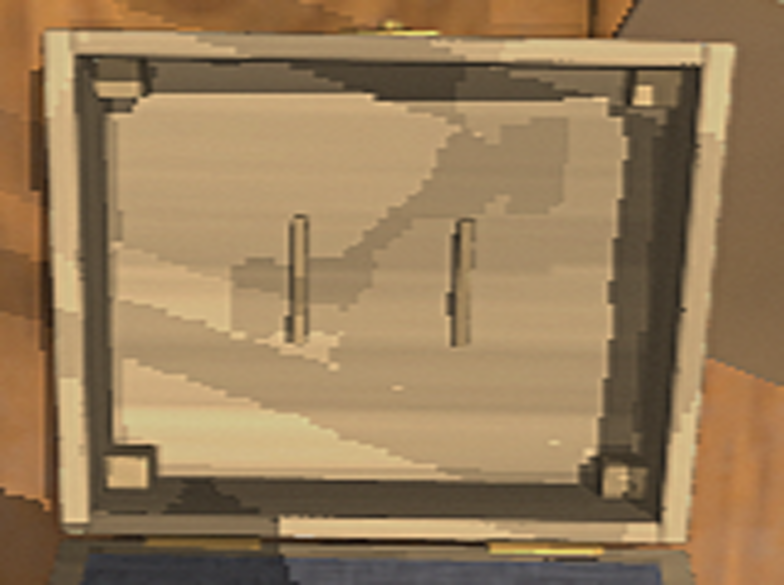

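```bash
cat > fit.py <<'E'
from h import *
from scipy.optimize import least_squares
def fit(p,model,uv,x0):
    model=np.array(model,float);uv=np.array(uv,float)
    def w(q):
        R=Ro.from_euler('z',q[2],degrees=True); return R.apply(model)+[q[0],q[1],0]
    f=lambda q:(np.array([proj(p,X) for X in w(q)])-uv).ravel()
    r=least_squares(f,x0,loss='soft_l1'); return r.x,f(r.x).reshape(-1,2)
E
python3 - <<'E'
from fit import *
p=camera_params("wrist")
m=[(-83,80,56),(83,80,56),(83,-80,56),(-83,-80,56),(-75,72,56),(75,72,56),(75,-72,56),(-75,-72,56),(-22.5,22,17),(-22.5,-22,17),(22.5,22,17),(22.5,-22,17)]
c=[(45,30),(735,43),(685,542),(62,532),(78,55),(703,68),(658,520),(95,515),(300,215),(296,345),(467,218),(461,345)]
uv=[(245+a/4.9,80+b/3.9) for a,b in c]
q,r=fit(p,m,uv,[478,-150,0]); print(q,r.round(1).tolist())
E
```

```text
[ 479.17265345 -148.36935913   -1.22553275] [[-0.8, -0.7], [0.7, -0.7], [0.8, 0.8], [-0.3, 0.6], [-0.4, 0.2], [-0.1, -0.1], [0.5, 0.4], [-1.0, -0.8], [0.1, 0.2], [0.6, -0.3], [-0.0, 0.2], [0.0, 0.4]]
```

Run:
```python
from h import *
T=camera_params("top");S=camera_params("side")
snapshot("top");snapshot("side")
a=cv2.imread("pics/side0.png").astype(int); b=cv2.imread("pics/top0.png").astype(int)
def blobs(im,cond):
    n,l,st,c=cv2.connectedComponentsWithStats(cond.astype(np.uint8))
    return [(st[i].tolist(),c[i].round(1).tolist()) for i in range(1,n) if st[i][4]>15]
for n,im,p in (("side",a,S),("top",b,T)):
    B,G,R=im[...,0],im[...,1],im[...,2]
    print(n,"blue",blobs(im,(B>R+60)&(B>G+30)))
    print(n,"dark",[x for x in blobs(im,(B<45)&(R<45)&(G<45)) if 180<x[1][0]<440 and 120<x[1][1]<300 and x[0][4]<400])
    print(n,"orange",[x for x in blobs(im,(R>150)&(G<110)&(B<60)&(R>2.2*G)) if 180<x[1][0]<440])
# expected px of cap tops
for x in (384.7,522.7,568.7): print(x,proj(T,[x,101.5,132]),proj(S,[x,101.5,132]),proj(S,[x,101.5,60]))
# wrist view of blue base
p=camera_params("wrist")
print(at_z(p,(226,116),0),at_z(p,(190,120),120), at_z(S,(408,226),0))
```

```text
side blue [([407, 187, 8, 40, 155], [410.4, 203.8]), ([28, 236, 100, 30, 1679], [76.2, 250.8]), ([26, 265, 44, 51, 859], [52.3, 282.8]), ([163, 304, 10, 14, 78], [167.5, 308.4]), ([11, 310, 47, 42, 419], [35.7, 329.8]), ([206, 316, 23, 35, 308], [214.7, 333.0]), ([167, 319, 5, 6, 19], [168.5, 321.7]), ([168, 325, 6, 12, 39], [170.0, 330.4]), ([42, 338, 13, 10, 50], [48.2, 342.6])]
side dark [([326, 136, 9, 23, 111], [330.5, 147.4]), ([326, 197, 5, 17, 65], [328.2, 204.9]), ([376, 205, 6, 18, 86], [378.5, 214.1]), ([310, 212, 5, 8, 30], [311.8, 215.6]), ([201, 250, 15, 9, 48], [207.6, 253.7]), ([228, 264, 17, 5, 30], [236.2, 266.0]), ([178, 286, 5, 7, 27], [180.1, 289.0])]
side orange [([310, 194, 5, 16, 56], [311.4, 200.4]), ([275, 250, 8, 11, 34], [278.7, 255.0]), ([203, 284, 29, 3, 45], [216.1, 284.8]), ([233, 286, 11, 16, 27], [239.6, 292.0]), ([298, 287, 8, 10, 26], [301.6, 291.4]), ([232, 303, 15, 22, 101], [239.5, 317.7]), ([199, 322, 5, 6, 18], [201.0, 324.4]), ([247, 322, 8, 9, 33], [249.7, 326.0]), ([191, 338, 11, 3, 22], [196.0, 339.1])]
top blue [([85, 3, 6, 7, 29], [87.4, 5.8]), ([44, 118, 18, 6, 28], [53.2, 120.0]), ([11, 158, 8, 4, 17], [14.4, 159.4]), ([5, 178, 8, 5, 20], [8.4, 180.2]), ([77, 188, 6, 5, 20], [79.8, 190.0]), ([405, 271, 8, 5, 33], [408.9, 272.8])]
top dark [([249, 112, 12, 25, 75], [255.3, 123.7]), ([326, 198, 6, 8, 38], [328.3, 201.7]), ([326, 253, 6, 7, 29], [328.1, 256.4])]
top orange [([214, 218, 11, 3, 20], [219.2, 219.2])]
384.7 [327.84948929 256.14476886] [379.01549801 203.55921882] [377.02563181 229.80506005]
522.7 [328.08095171 199.63610277] [327.84265289 195.1828067 ] [327.02580269 220.5670024 ]
568.7 [328.15649336 181.19355005] [311.69431865 192.53950824] [311.22888308 217.64833534]
[ 348.21384065 -101.75926863    0.        ] [ 344.20022948 -100.86587121  120.        ] [343.16826065 -96.72147751   0.        ]
```

Request:
{"api": "step_arm", "payload": {"targets": [{"dp": [0.1, 0, 0], "angular": [0, 0.055, 0], "fingers": 0.6}, {"dp": [0.2, 0, 0], "angular": [0, 0.11, 0], "fingers": 0.6}, {"dp": [0.3, 0, 0], "angular": [0, 0.165, 0], "fingers": 0.6}, {"dp": [0.4, 0, 0], "angular": [0, 0.22, 0], "fingers": 0.6}, {"dp": [0.5, 0, 0], "angular": [0, 0.275, 0], "fingers": 0.6}, {"dp": [0.6, 0, 0], "angular": [0, 0.33, 0], "fingers": 0.6}, {"dp": [0.7, 0, 0], "angular": [0, 0.385, 0], "fingers": 0.6}, {"dp": [0.8, 0, 0], "angular": [0, 0.44, 0], "fingers": 0.6}]}}

```text
time: 6.8
tool_pos: [477.7, 8.6, 331.6]
tcp_rot: [179.7, -79.5, 90.2]
ft_force: [0.5, 0.2, -0.4]
finger_gap: 33.9
grip_force: 0.0
```

Run:
```python
from h import *
s=sense(); print(s["joint_pos"].round(2).tolist(),s["tool_pos"].tolist(),s["tcp_rot"].round(2).tolist(),s["time"])
```

```text
[-41.23, 16.47, 96.62, 60.32, 121.55, -35.67] [477.697606366533, 8.59810660327123, 331.5877309093053] [179.71, -79.46, 90.2] 6.8
```

```bash
cat > kin.py <<'E'
from h import *
from scipy.optimize import least_squares
D=[([-74.737,7.471,85.268,0,87.261,-4.893],[206.773,-563.25,231.292],[180,0,20.155]),
([-57.7,10.61,71.5,0.01,97.91,-57.8],[377,-500.5,331.1],[180,0,90.1]),
([-23.55,-9.09,91.36,-.01,97.75,-23.45],[477.18,-152.15,331.12],[180,0,89.9]),
([-41.23,16.47,96.62,60.32,121.55,-35.67],[477.7,8.6,331.59],[179.71,-79.46,90.2])]
e=lambda a,v:Ro.from_euler(a,v,degrees=True)
def fk(q,L,full=False):
    d1,a1,a2,a3,d4,d6,y1=L
    R1=e('z',q[0]);R2=R1*e('y',q[1]);R3=R2*e('y',q[2]);R5=R3*e('z',q[3])*e('y',q[4])
    el=R1.apply([a1,y1,d1])+R2.apply([0,0,a2]); w=el+R3.apply([a3,0,d4])
    P=w+R5.apply([0,0,d6]); R=R5*e('z',q[5])*OFF
    return (P,R,el,w) if full else (P,R)
OFF=e('z',0)
_=Ro.identity()
OFF=(fk(D[0][0],[0]*7)[1]).inv()*e('xyz',D[0][2])
OFF=e('z',round(OFF.as_euler('xyz',degrees=True)[2]))
L0=np.array([350,50,400,0,400,220,51.])
r=least_squares(lambda L:np.concatenate([np.concatenate([fk(q,L)[0]-p for q,p,_ in D]),(L-L0)*.003]),L0)
L=r.x
LO=np.array([-169.43,-51.17,1.28,-76.62,0,-152.29]);HI=np.array([169.43,129.36,143.12,256.62,156.53,152.29])
def ik(P,R,seed):
    f=lambda q:np.concatenate([(fk(q,L)[0]-P)/10,(fk(q,L)[1].inv()*R).as_rotvec()*20])
    r=least_squares(f,np.clip(seed,LO+.1,HI-.1),bounds=(LO,HI)); return r.x,np.abs(r.fun).max()
E
python3 - <<'E'
from kin import *
print(L.round(1),OFF.as_euler('xyz',degrees=True),r.fun[:12].round(1))
print([(fk(q,L)[1].inv()*e('xyz',a)).magnitude() for q,_,a in D])
q0=D[3][0]
H=e('x',90)*e('xyz',[180,0,90])
for nm,P,R in [("blk far",[522.7,109,85],H),("orange",[568.7,109,85],H),("blk near",[384.7,109,85],H),
  ("near yaw20",[382,109,85],e('z',20)*H),("near pitch20",[384.7,109,85],e('x',-20)*H)]:
    q,c=ik(P,R,q0); o=fk(q,L,True); print(nm,q.round(1),round(c,3),"el",o[2].round(),"w",o[3].round())
Hl=e('z',180)*H
for nm,P,R in [("near left",[384.7,94,85],Hl),("near left2",[384.7,94,85],Hl*e('z',180))]:
  for s in ([20,10,90,-60,90,0],[20,10,90,250,90,90],[20,10,90,-60,90,-100]):
    q,c=ik(P,R,s); o=fk(q,L,True); print(nm,q.round(1),round(c,3),"el",o[2].round(),"w",o[3].round())
E
```

```text
[ 3.181e+02 -1.000e-01  3.692e+02  6.170e+01  5.535e+02  3.648e+02
  5.120e+01] [ 0.  0. 90.] [ 0.  -0.  -0.   0.   0.  -0.1 -0.  -0.   0.  -0.  -0.   0. ]
[1.745329252039688e-05, 0.0003902674846615228, 0.00039026748466147336, 0.00010956987647225179]
blk far [-31.1  49.9  91.5  64.7 108.8 -55.6] 0.0 el [ 268. -102.  556.] w [ 523. -256.   85.]
orange [-28.9  53.5  84.4  67.7 108.9 -51.7] 0.0 el [285. -99. 538.] w [ 569. -256.   85.]
blk near [-40.   40.8 109.8  53.8 108.4 -66.7] 0.0 el [ 218. -116.  598.] w [ 385. -256.   85.]
near yaw20 [-30.   47.9  95.3  46.3 117.3 -64.4] 0.0 el [263. -93. 565.] w [ 507. -234.   85.]
near pitch20 [-37.8  20.  118.4  48.4  97.2 -58.1] 0.0 el [131. -37. 665.] w [ 385. -234.  210.]
near left [  45.1   51.3   88.7  -52.4  117.1 -120.6] 0.0 el [167. 240. 549.] w [385. 459.  85.]
near left [ 30.1 114.3   1.3 249.8 156.5 152.3] 13.348 el [265. 213. 166.] w [ 674.  450. -129.]
near left [  45.1   51.3   88.7  -52.4  117.1 -120.6] 0.0 el [167. 240. 549.] w [385. 459.  85.]
near left2 [ 45.1  51.3  88.7 -52.4 117.1  59.4] 0.0 el [167. 240. 549.] w [385. 459.  85.]
near left2 [ 30.7  88.6  68.2 256.6 144.7  44.4] 18.737 el [291. 232. 327.] w [ 430.  314. -206.]
near left2 [ 45.1  51.3  88.7 -52.4 117.1  59.4] 0.0 el [167. 240. 549.] w [385. 459.  85.]
```

Run:
```python
from kin import *
Dn=e('xyz',[180,0,90]); G=e('x',60)*Dn
q0=D[3][0]
for x in (522.7,384.7,568.7):
    for P in ([x,47.8,137],[x,108.4,102],[x,108.4,200]):
        q,c=ik(P,G,q0); o=fk(q,L,True); print(x,q.round(1),round(c,3),"w",o[3].round())
Pl=e('z',-1.2)*e('x',-30)*Dn
for P in ([479,-100,120],[479,-100,19],[437,-100,19]):
    q,c=ik(P,Pl,D[2][0]); o=fk(q,L,True); print(q.round(1),round(c,3),"w",o[3].round())
move([522.7,47.8,137],G)
```

```text
522.7 [-32.2  22.9  98.3  47.7  97.8 -43. ] 0.0 w [ 523. -268.  319.]
522.7 [-26.9  23.3 102.3  50.6  91.5 -43.5] 0.0 w [ 523. -208.  284.]
522.7 [-26.9  13.7 101.9  51.2  97.9 -35.7] 0.0 w [ 523. -208.  382.]
384.7 [-41.1   7.1 117.5  41.6 100.7 -50.9] 0.0 w [ 385. -268.  319.]
384.7 [-35.1   7.3 122.3  45.3  93.8 -50.8] 0.0 w [ 385. -208.  284.]
384.7 [-35.1  -5.1 121.8  46.6 102.7 -41.4] 0.0 w [ 385. -208.  382.]
568.7 [-29.9  28.1  91.1  49.2  97.6 -40.3] 0.0 w [ 569. -268.  319.]
568.7 [-24.9  28.6  95.1  51.8  91.5 -40.9] 0.0 w [ 569. -208.  284.]
568.7 [-24.9  19.6  94.6  52.4  97.3 -33.5] 0.0 w [ 569. -208.  382.]
[  3.7  -1.5 112.  -31.1  74.8  14.6] 0.0 w [483.  82. 436.]
[  3.7   8.2 114.2 -33.5  64.7  21.4] 0.0 w [483.  82. 335.]
[  4.    2.2 120.7 -33.5  64.4  22. ] 0.0 w [441.  82. 335.]
dp [-0.9208, 0.2238, 0.371] ang [0.0005, -0.1081, 0.0001] pos [477.7   8.6 331.6] [179.7 -79.5  90.2]
```

Request:
{"api": "step_arm", "payload": {"targets": [{"dp": [0, 0.05, 0.05], "angular": [0, -0.054, 0], "fingers": 0.6}, {"dp": [-0.15, 0.1, 0.1], "angular": [0, -0.108, 0], "fingers": 0.6}, {"dp": [-0.35, 0.15, 0.15], "angular": [0, -0.108, 0], "fingers": 0.6}, {"dp": [-0.55, 0.224, 0.25], "angular": [0, -0.108, 0], "fingers": 0.6}, {"dp": [-0.75, 0.224, 0.37], "angular": [0, -0.108, 0], "fingers": 0.6}, {"dp": [-0.92, 0.224, 0.37], "angular": [0, -0.108, 0], "fingers": 0.6}, {"dp": [-0.92, 0.224, 0.37], "angular": [0, -0.108, 0], "fingers": 0.6}, {"dp": [-0.92, 0.224, 0.37], "angular": [0, -0.108, 0], "fingers": 0.6}]}}

```text
time: 7.8
tool_pos: [522.9, 46.7, 138.0]
tcp_rot: [179.9, -59.8, 90.1]
ft_force: [-0.3, -0.4, 0.2]
finger_gap: 34.2
grip_force: 0.0
```

Run:
```python
from kin import *
im=snapshot("wrist"); p=camera_params("wrist"); cv2.imwrite("pics/w2.png",im)
G=e('x',60)*e('xyz',[180,0,90])
for x in (522.7,568.7): print(x,proj(p,[x,101.5,132]).round(1),proj(p,[x,101.5,60]).round(1))
move([522.7,108.4,102],G)
```

```text
522.7 [321.  185.3] [320.9 255.6]
568.7 [399.7 185.5] [383.4 255.8]
dp [-0.0009, -0.0028, 0.3592] ang [0.0005, 0.0016, 0.0006] pos [523.2  46.5 138.4] [179.7 -59.7  90.2]
```

View pics/w2.png

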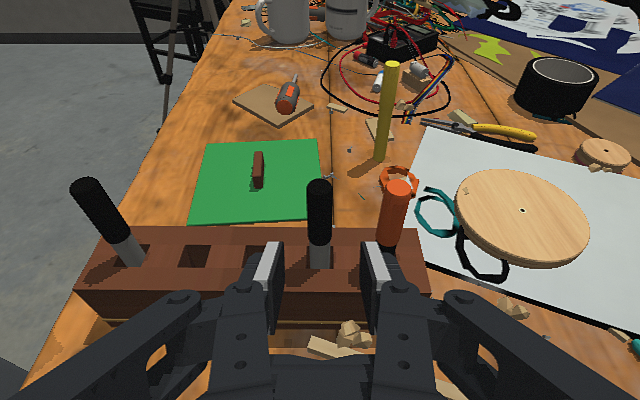

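Black cap top is at (319,180) and the fingers straddle it. The orange at (398,188) clears the right finger, so I'll advance.

Request:
{"api": "step_arm", "payload": {"newtons": 30, "targets": [{"dp": [0, -0.004, 0.05], "angular": [0, 0.0, 0], "fingers": 0.68}, {"dp": [0, -0.006, 0.13], "angular": [0, 0, 0], "fingers": 0.68}, {"dp": [0, -0.007, 0.22], "angular": [0, 0, 0], "fingers": 0.68}, {"dp": [0, -0.007, 0.3], "angular": [0, 0, 0], "fingers": 0.68}, {"dp": [0, -0.007, 0.359], "angular": [0, 0, 0], "fingers": 0.68}, {"dp": [0, -0.007, 0.359], "angular": [0, 0, 0], "fingers": 0.68}, {"dp": [0, -0.007, 0.359], "angular": [0, 0, 0], "fingers": 1}, {"dp": [0, -0.007, 0.359], "angular": [0, 0, 0], "fingers": 1}]}}

```text
time: 8.85
tool_pos: [521.2, 108.5, 100.8]
tcp_rot: [179.9, -59.7, 90.0]
ft_force: [-0.1, -0.2, -0.4]
finger_gap: 14.4
grip_force: 33.4
```

Request:
{"api": "step_arm", "payload": {"targets": [{"dp": [0, 0, 0], "angular": [0, 0, 0], "fingers": 1}, {"dp": [0, 0, 0], "angular": [0, 0, 0], "fingers": 1}, {"dp": [0.08, 0, -0.046], "angular": [0, 0, 0], "fingers": 1}, {"dp": [0.16, 0, -0.092], "angular": [0, 0, 0], "fingers": 1}, {"dp": [0.24, 0, -0.139], "angular": [0, 0, 0], "fingers": 1}, {"dp": [0.34, 0, -0.196], "angular": [0, 0, 0], "fingers": 1}, {"dp": [0.433, 0, -0.25], "angular": [0, 0, 0], "fingers": 1}, {"dp": [0.52, 0, -0.3], "angular": [0, 0, 0], "fingers": 1}]}}

```text
time: 9.85
tool_pos: [520.9, 109.5, 222.4]
tcp_rot: [179.9, -59.7, 90.1]
ft_force: [0.9, 0.3, 0.9]
finger_gap: 14.0
grip_force: 33.4
```

Run:
```python
from kin import *
im=snapshot("wrist"); cv2.imwrite("pics/w3.png",im)
snapshot("side"); print(sense()["finger_gap"],sense()["grip_force"])
Dn=e('xyz',[180,0,90]);Pl=e('z',-1.2)*e('x',-30)*Dn
c=np.array([479.2,-148.4,0]); rz=e('z',-1.2)
# grip on marker at +34 toward cap(+y); lane 0
g=c+rz.apply([0,34,0]); 
print("grip",g, "TCP", g+Pl.apply([0,0,8]))
move(g+Pl.apply([0,0,8])+[0,0,150],Pl)
```

```text
14.557659708359695 33.44732880592346
grip [ 479.91204228 -114.40745676    0.        ] TCP [ 479.8282726  -118.4065795    -6.92820323]
dp [-0.9206, -0.2123, -0.7796] ang [-0.0004, -0.4982, 0.0076] pos [521.9 109.1 223.4] [179.5 -59.7  90.4]
```

View pics/w3.png

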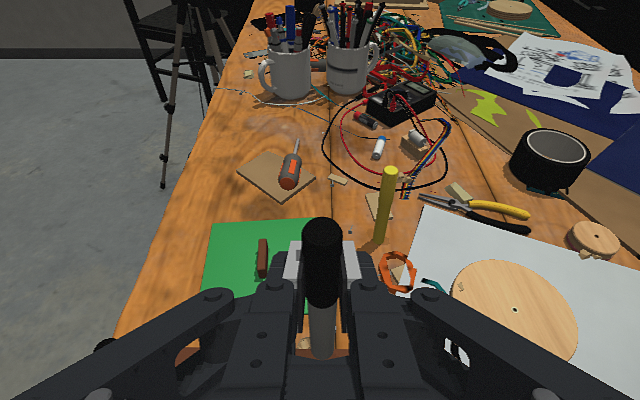

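Marker is held upright between the fingers (cap at 322,235). Now I'll swing it over the case.

Request:
{"api": "step_arm", "payload": {"targets": [{"dp": [-0.03, 0, -0.1], "angular": [0, -0.054, 0], "fingers": 1}, {"dp": [-0.1, -0.05, -0.2], "angular": [0, -0.11, 0.001], "fingers": 1}, {"dp": [-0.16, -0.08, -0.3], "angular": [0, -0.165, 0.002], "fingers": 1}, {"dp": [-0.22, -0.11, -0.4], "angular": [0, -0.22, 0.003], "fingers": 1}, {"dp": [-0.28, -0.14, -0.5], "angular": [0, -0.275, 0.004], "fingers": 1}, {"dp": [-0.35, -0.17, -0.6], "angular": [0, -0.33, 0.005], "fingers": 1}, {"dp": [-0.42, -0.19, -0.73], "angular": [0, -0.385, 0.006], "fingers": 1}, {"dp": [-0.5, -0.21, -0.866], "angular": [0, -0.44, 0.007], "fingers": 1}]}}

```text
time: 10.95
tool_pos: [479.0, -91.2, 222.0]
tcp_rot: [-179.7, 19.8, 89.1]
ft_force: [0.2, -0.6, -1.6]
finger_gap: 14.2
grip_force: 33.5
```

Run:
```python
from kin import *
Dn=e('xyz',[180,0,90]);Pl=e('z',-1.2)*e('x',-30)*Dn
for z in (80,19): move([479.8,-118.4,z],Pl)
print(sense()["finger_gap"])
```

```text
dp [0.1119, 0.0104, 0.7141] ang [-0.0013, -0.0569, 0.0015] pos [479.  -91.2 222. ] [-179.7   19.8   89.1]
dp [0.215, 0.0121, 1.0012] ang [-0.0013, -0.0569, 0.0015] pos [479.  -91.2 222. ] [-179.7   19.8   89.1]
14.233585726617795
```

Request:
{"api": "step_arm", "payload": {"targets": [{"dp": [0, 0.005, 0.1], "angular": [0, -0.03, 0], "fingers": 1}, {"dp": [0.02, 0.01, 0.25], "angular": [0, -0.057, 0], "fingers": 1}, {"dp": [0.05, 0.01, 0.4], "angular": [0, -0.057, 0], "fingers": 1}, {"dp": [0.09, 0.01, 0.55], "angular": [0, -0.057, 0], "fingers": 1}, {"dp": [0.112, 0.01, 0.65], "angular": [0, -0.057, 0], "fingers": 1}, {"dp": [0.112, 0.01, 0.714], "angular": [0, -0.057, 0.001], "fingers": 1}, {"dp": [0.112, 0.01, 0.714], "angular": [0, -0.057, 0.001], "fingers": 1}, {"dp": [0.112, 0.01, 0.714], "angular": [0, -0.057, 0.001], "fingers": 1}]}}

```text
time: 11.95
tool_pos: [479.9, -116.9, 80.2]
tcp_rot: [-179.7, 29.7, 88.9]
ft_force: [0.3, 0.1, 0.9]
finger_gap: 14.2
grip_force: 33.4
```

Request:
{"api": "step_arm", "payload": {"targets": [{"dp": [0.03, 0, 0.052], "angular": [0, 0, 0], "fingers": 1}, {"dp": [0.06, 0, 0.104], "angular": [0, 0, 0], "fingers": 1}, {"dp": [0.09, 0, 0.156], "angular": [0, 0, 0], "fingers": 1}, {"dp": [0.115, 0, 0.2], "angular": [0, 0, 0], "fingers": 1}, {"dp": [0.135, 0, 0.234], "angular": [0, 0, 0], "fingers": 1}, {"dp": [0.146, 0, 0.253], "angular": [0, 0, 0], "fingers": 1}, {"dp": [0.146, 0, 0.253], "angular": [0, 0, 0], "fingers": 1}, {"dp": [0.146, 0, 0.253], "angular": [0, 0, 0], "fingers": 1}]}}

```text
time: 12.95
tool_pos: [479.3, -116.6, 21.3]
tcp_rot: [-179.7, 29.7, 88.9]
ft_force: [-0.8, 1.1, -0.4]
finger_gap: 14.1
grip_force: 33.4
```

Run:
```python
from kin import *
cv2.imwrite("pics/w4.png",snapshot("wrist")); s=sense(); print(s["tool_pos"],s["tcp_rot"],s["ft_force"],s["finger_gap"])
```

```text
[ 479.35178627 -116.58353925   21.32471178] [-179.67894059   29.70705879   88.90196322] [-0.36877871  0.87979842  0.01656655] 14.176963850044407
```

View pics/w4.png

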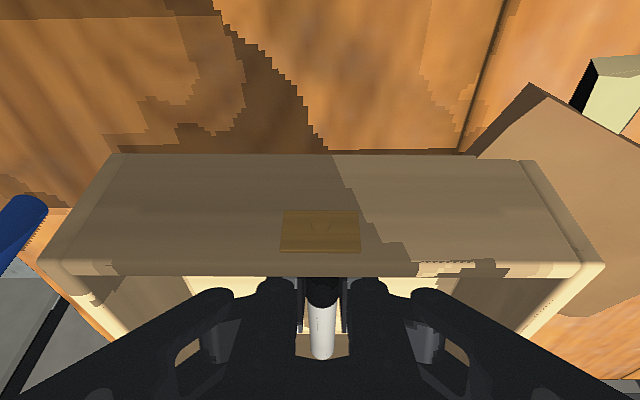

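Request:
{"api": "step_arm", "payload": {"targets": [{"dp": [0, 0, 0], "angular": [0, 0, 0], "fingers": 0.7}, {"dp": [0, 0, 0], "angular": [0, 0, 0], "fingers": 0.7}, {"dp": [0, 0, 0], "angular": [0, 0, 0], "fingers": 0.68}, {"dp": [0, 0, 0], "angular": [0, 0, 0], "fingers": 0.68}, {"dp": [-0.05, 0, -0.0866], "angular": [0, 0, 0], "fingers": 0.68}, {"dp": [-0.15, 0, -0.26], "angular": [0, 0, 0], "fingers": 0.68}, {"dp": [-0.3, 0, -0.52], "angular": [0, 0, 0], "fingers": 0.6}, {"dp": [-0.45, 0, -0.78], "angular": [0, 0, 0], "fingers": 0.6}]}}

```text
time: 14.0
tool_pos: [479.4, -117.4, 202.4]
tcp_rot: [-179.6, 29.7, 89.0]
ft_force: [1.4, -0.6, 0.4]
finger_gap: 34.0
grip_force: 0.0
```

Run:
```python
from kin import *
im=snapshot("top"); c=im[130:270,300:520]; cv2.imwrite("pics/t4.png",cv2.resize(c,None,fx=3,fy=3))
p=camera_params("top")
print([(d["conf"],at_z(p,d["at"],20).round(1)) for d in pinpoint("top","black_a_mid")])
G=e('x',60)*e('xyz',[180,0,90])
move([384.7,30,230],G)
```

```text
[]
dp [0.5787, -0.5122, -0.454] ang [0.0045, 0.4986, -0.0067] pos [ 484.1 -117.7  209.3] [179.5  29.7  88.5]
```

View pics/t4.png

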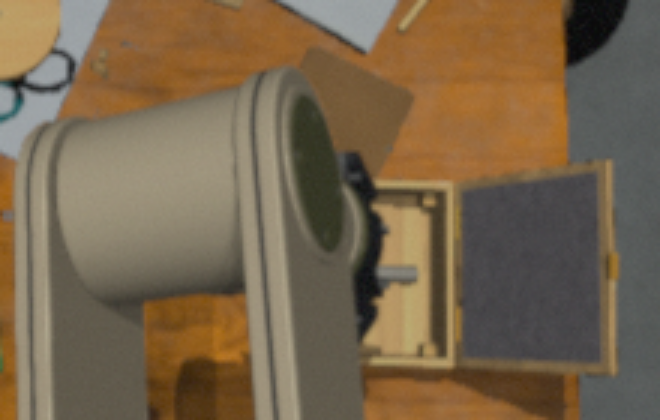

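Request:
{"api": "step_arm", "payload": {"targets": [{"dp": [0.02, 0, -0.15], "angular": [0, 0.055, -0.001], "fingers": 0.65}, {"dp": [0.08, -0.06, -0.25], "angular": [0, 0.11, -0.001], "fingers": 0.65}, {"dp": [0.16, -0.13, -0.32], "angular": [0, 0.165, -0.002], "fingers": 0.65}, {"dp": [0.25, -0.2, -0.36], "angular": [0, 0.22, -0.003], "fingers": 0.65}, {"dp": [0.33, -0.28, -0.4], "angular": [0, 0.275, -0.004], "fingers": 0.65}, {"dp": [0.41, -0.36, -0.42], "angular": [0, 0.33, -0.005], "fingers": 0.65}, {"dp": [0.5, -0.44, -0.44], "angular": [0, 0.385, -0.006], "fingers": 0.65}, {"dp": [0.58, -0.51, -0.454], "angular": [0, 0.44, -0.006], "fingers": 0.65}]}}

```text
time: 15.1
tool_pos: [381.2, 30.5, 223.1]
tcp_rot: [-179.9, -49.7, 89.6]
ft_force: [-0.4, 0.7, -0.8]
finger_gap: 29.7
grip_force: 0.0
```

Run:
```python
from kin import *
G=e('x',60)*e('xyz',[180,0,90])
move([384,46,138],G)
```

```text
dp [-0.2746, 0.0139, 0.3345] ang [0.0015, 0.0569, -0.0015] pos [381.2  30.5 223.1] [-179.9  -49.7   89.6]
```

Request:
{"api": "step_arm", "payload": {"targets": [{"dp": [0, 0.007, 0.0], "angular": [0, 0.057, 0], "fingers": 0.65}, {"dp": [-0.05, 0.014, 0.06], "angular": [0, 0.057, 0], "fingers": 0.65}, {"dp": [-0.12, 0.014, 0.14], "angular": [0, 0.057, 0], "fingers": 0.65}, {"dp": [-0.2, 0.014, 0.24], "angular": [0, 0.057, 0], "fingers": 0.65}, {"dp": [-0.275, 0.014, 0.334], "angular": [0, 0.057, -0.001], "fingers": 0.65}, {"dp": [-0.275, 0.014, 0.334], "angular": [0, 0.057, -0.001], "fingers": 0.65}, {"dp": [-0.275, 0.014, 0.334], "angular": [0, 0.057, -0.001], "fingers": 0.65}, {"dp": [-0.275, 0.014, 0.334], "angular": [0, 0.057, -0.001], "fingers": 0.65}]}}

```text
time: 16.1
tool_pos: [384.6, 45.1, 138.6]
tcp_rot: [179.8, -59.6, 90.0]
ft_force: [0.5, -0.1, 0.2]
finger_gap: 30.3
grip_force: 0.0
```

Run:
```python
from kin import *
G=e('x',60)*e('xyz',[180,0,90])
im=snapshot("wrist"); p=camera_params("wrist"); cv2.imwrite("pics/w5.png",im)
for d in masks_of("wrist","black_a_mid")[:3]: 
    ys,xs=np.nonzero(d["pixels"]); print(d["conf"],d["at"],xs.min(),xs.max(),ys.min(),ys.max())
print(proj(p,[384.7,101.5,132]),proj(p,[384.7,101.5,90]))
move([384.2,108.4,102],G)
```

```text
[321.87029364 183.63902735] [321.75101393 228.54099817]
dp [0.003, -0.0023, 0.3648] ang [0.001, 0.0018, -0.0001] pos [384.4  45.1 138.3] [179.8 -59.7  90. ]
```

Run:
```python
import cv2,numpy as np
im=cv2.imread("pics/w5.png").astype(int)
for v in (178,190,200,210,220):
    r=im[v,250:400].sum(1); xs=np.nonzero(r<120)[0]+250; print(v,xs.min() if len(xs) else None,xs.max() if len(xs) else None,len(xs))
```

```text
178 311 387 30
190 307 332 26
200 308 331 24
210 308 331 24
220 308 399 33
```

Cap is centred at about column 320, 1 mm left of the tool axis. Advancing to grasp.

Request:
{"api": "step_arm", "payload": {"newtons": 30, "targets": [{"dp": [0, -0.004, 0.05], "angular": [0, 0.0, 0], "fingers": 0.65}, {"dp": [0, -0.006, 0.13], "angular": [0, 0, 0], "fingers": 0.65}, {"dp": [0, -0.006, 0.22], "angular": [0, 0, 0], "fingers": 0.65}, {"dp": [0, -0.006, 0.3], "angular": [0, 0, 0], "fingers": 0.65}, {"dp": [0.002, -0.006, 0.363], "angular": [0, 0, 0], "fingers": 0.65}, {"dp": [0.002, -0.006, 0.363], "angular": [0, 0, 0], "fingers": 0.65}, {"dp": [0.002, -0.006, 0.363], "angular": [0, 0, 0], "fingers": 1}, {"dp": [0.002, -0.006, 0.363], "angular": [0, 0, 0], "fingers": 1}]}}

```text
time: 17.2
tool_pos: [383.3, 108.0, 101.7]
tcp_rot: [179.9, -59.7, 89.9]
ft_force: [0.7, 0.2, 0.9]
finger_gap: 14.8
grip_force: 32.8
```

Request:
{"api": "step_arm", "payload": {"targets": [{"dp": [0, 0, 0], "angular": [0, 0, 0], "fingers": 1}, {"dp": [0, 0, 0], "angular": [0, 0, 0], "fingers": 1}, {"dp": [0.08, 0, -0.046], "angular": [0, 0, 0], "fingers": 1}, {"dp": [0.16, 0, -0.092], "angular": [0, 0, 0], "fingers": 1}, {"dp": [0.24, 0, -0.139], "angular": [0, 0, 0], "fingers": 1}, {"dp": [0.34, 0, -0.196], "angular": [0, 0, 0], "fingers": 1}, {"dp": [0.433, 0, -0.25], "angular": [0, 0, 0], "fingers": 1}, {"dp": [0.56, 0, -0.323], "angular": [0, 0, 0], "fingers": 1}]}}

```text
time: 18.2
tool_pos: [382.5, 109.2, 231.2]
tcp_rot: [-179.8, -59.8, 89.7]
ft_force: [0.6, -0.3, 0.4]
finger_gap: 14.1
grip_force: 32.8
```

Run:
```python
from kin import *
Dn=e('xyz',[180,0,90]);Pl=e('z',-1.2)*e('x',-30)*Dn
c=np.array([479.2,-148.4,0]); rz=e('z',-1.2)
g=c+rz.apply([-43,34,0]); t=g+Pl.apply([0,0,8]); print(t)
move([t[0],t[1]+30,220],Pl)
```

```text
[ 436.83770321 -117.50605544   -6.92820323]
dp [-0.5425, 0.2747, -0.8212] ang [-0.0021, -0.4988, 0.006] pos [382.5 109.2 231.2] [-179.8  -59.8   89.7]
```

Request:
{"api": "step_arm", "payload": {"targets": [{"dp": [-0.03, 0.03, -0.1], "angular": [0, -0.054, 0], "fingers": 1}, {"dp": [-0.1, 0.07, -0.2], "angular": [0, -0.11, 0.001], "fingers": 1}, {"dp": [-0.16, 0.1, -0.3], "angular": [0, -0.165, 0.002], "fingers": 1}, {"dp": [-0.22, 0.14, -0.4], "angular": [0, -0.22, 0.003], "fingers": 1}, {"dp": [-0.28, 0.18, -0.5], "angular": [0, -0.275, 0.004], "fingers": 1}, {"dp": [-0.36, 0.22, -0.6], "angular": [0, -0.33, 0.005], "fingers": 1}, {"dp": [-0.45, 0.25, -0.72], "angular": [0, -0.385, 0.006], "fingers": 1}, {"dp": [-0.54, 0.275, -0.82], "angular": [0, -0.44, 0.006], "fingers": 1}]}}

```text
time: 19.2
tool_pos: [438.2, -88.0, 221.3]
tcp_rot: [-179.8, 19.8, 89.0]
ft_force: [-0.1, -0.4, -1.2]
finger_gap: 14.2
grip_force: 32.9
```

Run:
```python
from kin import *
Dn=e('xyz',[180,0,90]);Pl=e('z',-1.2)*e('x',-30)*Dn
move([436.8,-117.5,80],Pl)
```

```text
dp [0.0999, -0.0019, 0.7146] ang [-0.0008, -0.0569, 0.001] pos [438.2 -88.  221.3] [-179.8   19.8   89. ]
```

Request:
{"api": "step_arm", "payload": {"targets": [{"dp": [0, -0.002, 0.1], "angular": [0, -0.03, 0], "fingers": 1}, {"dp": [0.02, -0.002, 0.25], "angular": [0, -0.057, 0], "fingers": 1}, {"dp": [0.05, -0.002, 0.4], "angular": [0, -0.057, 0], "fingers": 1}, {"dp": [0.09, -0.002, 0.55], "angular": [0, -0.057, 0], "fingers": 1}, {"dp": [0.1, -0.002, 0.65], "angular": [0, -0.057, 0], "fingers": 1}, {"dp": [0.1, -0.002, 0.714], "angular": [0, -0.057, 0.001], "fingers": 1}, {"dp": [0.1, -0.002, 0.714], "angular": [0, -0.057, 0.001], "fingers": 1}, {"dp": [0.1, -0.002, 0.714], "angular": [0, -0.057, 0.001], "fingers": 1}]}}

```text
time: 20.2
tool_pos: [436.2, -115.8, 79.7]
tcp_rot: [-179.8, 29.7, 88.8]
ft_force: [-0.5, 0.0, -0.8]
finger_gap: 14.1
grip_force: 32.8
```

Request:
{"api": "step_arm", "payload": {"targets": [{"dp": [0.03, 0, 0.052], "angular": [0, 0, 0], "fingers": 1}, {"dp": [0.06, 0, 0.104], "angular": [0, 0, 0], "fingers": 1}, {"dp": [0.09, 0, 0.156], "angular": [0, 0, 0], "fingers": 1}, {"dp": [0.115, 0, 0.2], "angular": [0, 0, 0], "fingers": 1}, {"dp": [0.135, 0, 0.234], "angular": [0, 0, 0], "fingers": 1}, {"dp": [0.146, 0, 0.253], "angular": [0, 0, 0], "fingers": 1}, {"dp": [0.146, 0, 0.253], "angular": [0, 0, 0], "fingers": 1}, {"dp": [0.146, 0, 0.253], "angular": [0, 0, 0], "fingers": 1}]}}

```text
time: 21.2
tool_pos: [437.4, -115.9, 22.0]
tcp_rot: [-179.9, 29.8, 88.8]
ft_force: [1.8, -0.4, 7.8]
finger_gap: 14.2
grip_force: 32.7
```

Request:
{"api": "step_arm", "payload": {"targets": [{"dp": [0, 0, 0], "angular": [0, 0, 0], "fingers": 0.7}, {"dp": [0, 0, 0], "angular": [0, 0, 0], "fingers": 0.7}, {"dp": [0, 0, 0], "angular": [0, 0, 0], "fingers": 0.7}, {"dp": [0, 0, 0], "angular": [0, 0, 0], "fingers": 0.7}, {"dp": [-0.05, 0, -0.0866], "angular": [0, 0, 0], "fingers": 0.7}, {"dp": [-0.15, 0, -0.26], "angular": [0, 0, 0], "fingers": 0.7}, {"dp": [-0.3, 0, -0.52], "angular": [0, 0, 0], "fingers": 0.6}, {"dp": [-0.45, 0, -0.78], "angular": [0, 0, 0], "fingers": 0.6}]}}

```text
time: 22.2
tool_pos: [435.8, -116.4, 202.0]
tcp_rot: [-179.7, 29.7, 88.9]
ft_force: [0.5, -0.5, 0.0]
finger_gap: 34.0
grip_force: 0.0
```

Run:
```python
from kin import *
Dn=e('xyz',[180,0,90])
move([479,-150,330],Dn)
q,c=ik([453,247,150],e('xyz',[180,0,90]),D[2][0]); print(q,c)
```

```text
dp [-0.4595, 0.2165, -0.4762] ang [-0.0034, 0.165, -0.0064] pos [ 435.8 -116.4  202. ] [-179.7   29.7   88.9]
[ 2.29060549e+01 -2.50660840e+00  1.04151636e+02  4.75840555e-14
  7.83549720e+01  2.29060549e+01] 1.9895196601282805e-13
```

Request:
{"api": "step_arm", "payload": {"targets": [{"dp": [-0.05, 0.03, -0.1], "angular": [0, 0.055, 0], "fingers": 0.6}, {"dp": [-0.15, 0.08, -0.2], "angular": [0, 0.11, -0.003], "fingers": 0.6}, {"dp": [-0.25, 0.13, -0.3], "angular": [0, 0.165, -0.006], "fingers": 0.6}, {"dp": [-0.36, 0.18, -0.4], "angular": [0, 0.165, -0.006], "fingers": 0.6}, {"dp": [-0.46, 0.217, -0.476], "angular": [0, 0.165, -0.006], "fingers": 0.6}, {"dp": [-0.46, 0.217, -0.476], "angular": [0, 0.165, -0.006], "fingers": 0.6}, {"dp": [-0.46, 0.217, -0.476], "angular": [0, 0.165, -0.006], "fingers": 0.6}, {"dp": [-0.46, 0.217, -0.476], "angular": [0, 0.165, -0.006], "fingers": 0.6}]}}

```text
time: 23.2
tool_pos: [478.8, -149.3, 327.0]
tcp_rot: [-179.3, -0.1, 89.8]
ft_force: [-0.3, 0.3, 0.2]
finger_gap: 34.3
grip_force: 0.0
```

Run:
```python
from kin import *
im=snapshot("wrist"); p=camera_params("wrist")
c=im[80:230,245:405]; cv2.imwrite("pics/w6c.png",cv2.resize(c,None,fx=4.5,fy=3.9,interpolation=2))
print(sense()["tool_pos"],proj(p,[479.2,-148.4,20]))
c=e('z',-1.2)
for l in ("black_a_mid",):
  for d in pinpoint("wrist",l): print(d["conf"],d["at"],(c.inv().apply(at_z(p,d["at"],20)-[479.2,-148.4,0])).round(1))
T=camera_params("top");snapshot("top")
for d in pinpoint("top","divider_grip"): print("top div",d["conf"],at_z(T,d["at"],14).round(1))
for d in masks_of("top","divider_grip")[:1]: print(rectz(T,d["pixels"],4))
```

```text
[ 478.83977613 -149.35943479  327.25519631] [324.44441761 154.79397565]
0.72 [325.1, 151.3] [ 0.8  4.6 20. ]
0.3 [319.5, 345.2] [  -1.3 -298.3   20. ]
top div 0.94 [460.1 246.2  14. ]
top div 0.75 [707.5 179.6  14. ]
((452.26068115234375, 249.97686767578125), (142.15032958984375, 136.22775268554688), 4.770748615264893)
```

View pics/w6c.png

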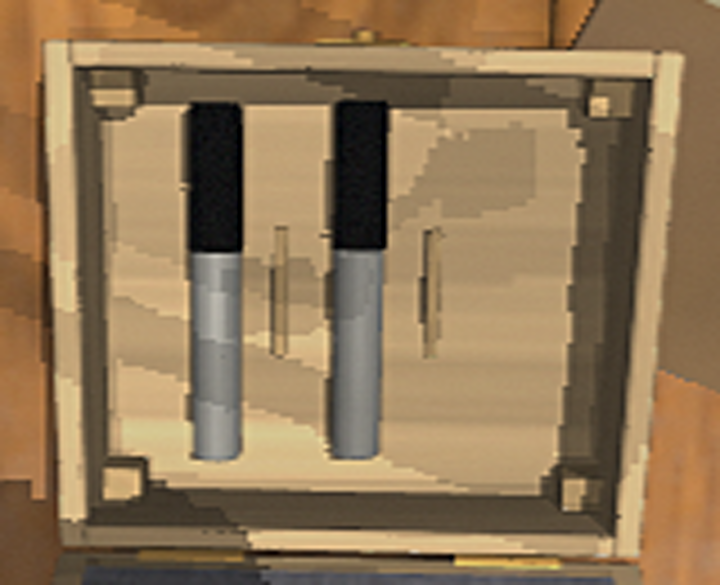

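Both black markers lie flat in their lanes, in the left and centre lanes between columns 190–390 of the crop. Now the divider.

Request:
{"api": "step_arm", "payload": {"targets": [{"dp": [0.15, 0, 0], "angular": [0, 0, 0], "fingers": 0.5}, {"dp": [0.35, -0.02, 0], "angular": [0, 0, 0], "fingers": 0.5}, {"dp": [0.55, -0.05, 0], "angular": [0, 0, 0], "fingers": 0.5}, {"dp": [0.75, -0.08, 0], "angular": [0, 0, 0], "fingers": 0.5}, {"dp": [0.9, -0.1, 0], "angular": [0, 0, 0], "fingers": 0.5}, {"dp": [1, -0.13, 0], "angular": [0, 0, 0], "fingers": 0.5}, {"dp": [1, -0.13, 0], "angular": [0, 0, 0], "fingers": 0.5}, {"dp": [1, -0.13, 0], "angular": [0, 0, 0], "fingers": 0.5}]}}

```text
time: 24.45
tool_pos: [454.3, 49.6, 328.8]
tcp_rot: [-179.5, 0.0, 89.8]
ft_force: [-0.2, 0.2, -0.4]
finger_gap: 42.6
grip_force: 0.0
```

Request:
{"api": "step_arm", "payload": {"targets": [{"dp": [0.15, 0, 0], "angular": [0, 0, -0.026], "fingers": 0.5}, {"dp": [0.35, 0, 0], "angular": [0, 0, -0.026], "fingers": 0.5}, {"dp": [0.55, 0, 0], "angular": [0, 0, -0.026], "fingers": 0.5}, {"dp": [0.75, 0, 0], "angular": [0, 0, -0.026], "fingers": 0.5}, {"dp": [0.9, 0, 0], "angular": [0, 0, -0.026], "fingers": 0.5}, {"dp": [1, 0, 0], "angular": [0, 0, -0.026], "fingers": 0.5}, {"dp": [1, 0, 0], "angular": [0, 0, -0.026], "fingers": 0.5}, {"dp": [1, 0, 0], "angular": [0, 0, -0.026], "fingers": 0.5}]}}

```text
time: 25.45
tool_pos: [455.4, 249.1, 328.7]
tcp_rot: [-179.4, -0.0, 94.4]
ft_force: [-0.3, -0.6, 0.6]
finger_gap: 42.9
grip_force: 0.0
```

```bash
cat > div.py <<'E'
from kin import *
def locate():
    im=snapshot("wrist").astype(int); p=camera_params("wrist")
    B,G,R=im[...,0],im[...,1],im[...,2]
    g=((G>R+60)&(G>B+40)).astype(np.uint8)
    n,l,st,c=cv2.connectedComponentsWithStats(g); i=1+np.argmax(st[1:,4])
    m=(l==i); print("bbox",st[i])
    return im,p,rectz(p,m,4)
E
python3 - <<'E'
from div import *
im,p,r=locate(); print(r); cv2.imwrite("pics/w7.png",im)
for d in pinpoint("wrist","divider_grip"): print(d["conf"],d["at"],at_z(p,d["at"],14))
s=sense();print(s["tool_pos"],s["tcp_rot"])
E
```

```text
bbox [ 268  102  107   98 9689]
((451.2342834472656, 250.27166748046875), (141.0957794189453, 133.20254516601562), 4.628260135650635)
0.85 [319.5, 151.1] [449.26378004 253.18918598  14.        ]
[455.33708414 249.00205886 328.90049937] [-1.79462783e+02 -3.02273328e-02  9.43686989e+01][ WARN:0@0.935] global loadsave.cpp:1063 imwrite_ Unsupported depth image for selected encoder is fallbacked to CV_8U.
```

View pics/w7.png

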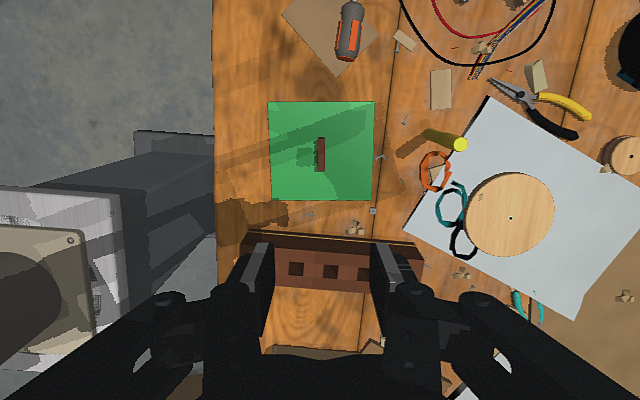

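Run:
```python
from div import *
p=camera_params("wrist"); print("yellow",at_z(p,(460,144),120))
R=e('xyz',[180,0,94.6])
move([451.3,250.3,60],R); move([451.3,250.3,8],R)
```

```text
yellow [592.2719376 286.7405543 120.       ]
dp [0.0073, -0.007, 1.3446] ang [-0.003, -0.0002, -0.0013] pos [455.3 249.  328.9] [-179.5   -0.    94.4]
dp [0.0072, -0.0046, 1.6046] ang [-0.003, -0.0002, -0.0013] pos [455.3 249.  328.9] [-179.5   -0.    94.4]
```

Request:
{"api": "step_arm", "payload": {"targets": [{"dp": [0.004, -0.01, 0.15], "angular": [-0.003, 0, -0.001], "fingers": 0.5}, {"dp": [0.007, -0.01, 0.35], "angular": [-0.003, 0, -0.001], "fingers": 0.5}, {"dp": [0.007, -0.01, 0.55], "angular": [-0.003, 0, -0.001], "fingers": 0.5}, {"dp": [0.007, -0.01, 0.75], "angular": [-0.003, 0, -0.001], "fingers": 0.5}, {"dp": [0.007, -0.01, 0.9], "angular": [-0.003, 0, -0.001], "fingers": 0.5}, {"dp": [0.007, -0.01, 1], "angular": [-0.003, 0, -0.001], "fingers": 0.5}, {"dp": [0.007, -0.01, 1], "angular": [-0.003, 0, -0.001], "fingers": 0.5}, {"dp": [0.007, -0.01, 1], "angular": [-0.003, 0, -0.001], "fingers": 0.5}]}}

```text
time: 26.55
tool_pos: [451.8, 251.1, 130.0]
tcp_rot: [179.9, -0.1, 94.6]
ft_force: [0.5, -0.3, 0.1]
finger_gap: 42.9
grip_force: 0.0
```

Run:
```python
from div import *
im,p,r=locate(); print(r)
R=e('xyz',[180,0,94.6])
move([451.3,250.3,8],R)
for d in pinpoint("wrist","divider_grip")[:2]: print(d["conf"],d["at"],at_z(p,d["at"],14))
# brown strip
B,G,Rr=im[...,0],im[...,1],im[...,2]
```

```text
bbox [  228   105   185   162 22451]
((451.6066589355469, 250.13800048828125), (141.20684814453125, 134.87432861328125), 4.696924686431885)
dp [-0.0058, -0.0053, 0.6119] ang [0.0007, -0.0005, -0.0] pos [452.  251.3 130.4] [ 1.799e+02 -1.000e-01  9.460e+01]
0.71 [317.9, 189.5] [449.29378366 253.59006747  14.        ]
```

Request:
{"api": "step_arm", "payload": {"newtons": 50, "targets": [{"dp": [-0.003, -0.002, 0.12], "angular": [0, 0, 0], "fingers": 0.5}, {"dp": [-0.005, -0.003, 0.25], "angular": [0, 0, 0], "fingers": 0.5}, {"dp": [-0.005, -0.003, 0.38], "angular": [0, 0, 0], "fingers": 0.5}, {"dp": [-0.005, -0.003, 0.48], "angular": [0, 0, 0], "fingers": 0.5}, {"dp": [-0.005, -0.003, 0.56], "angular": [0, 0, 0], "fingers": 0.5}, {"dp": [-0.005, -0.003, 0.6], "angular": [0, 0, 0], "fingers": 0.5}, {"dp": [-0.005, -0.003, 0.608], "angular": [0, 0, 0], "fingers": 0.5}, {"dp": [-0.005, -0.003, 0.608], "angular": [0, 0, 0], "fingers": 0.6}]}}

```text
time: 27.65
tool_pos: [451.0, 250.5, 7.9]
tcp_rot: [180.0, -0.1, 94.6]
ft_force: [0.5, -0.1, -0.0]
finger_gap: 34.4
grip_force: 0.0
```

Request:
{"api": "step_arm", "payload": {"targets": [{"dp": [0, 0, 0], "angular": [0, 0, 0], "fingers": 1}, {"dp": [0, 0, 0], "angular": [0, 0, 0], "fingers": 1}, {"dp": [0, 0, 0], "angular": [0, 0, 0], "fingers": 1}, {"dp": [0, 0, 0], "angular": [0, 0, 0], "fingers": 1}, {"dp": [0, 0, 0], "angular": [0, 0, 0], "fingers": 1}, {"dp": [0, 0, -0.03], "angular": [0, 0, 0], "fingers": 1}, {"dp": [0, 0, -0.08], "angular": [0, 0, 0], "fingers": 1}, {"dp": [0, 0, -0.15], "angular": [0, 0, 0], "fingers": 1}]}}

```text
time: 28.65
tool_pos: [450.1, 250.1, 37.7]
tcp_rot: [-179.9, -0.0, 94.6]
ft_force: [0.3, 0.3, 0.0]
finger_gap: 8.5
grip_force: 50.2
```

Request:
{"api": "step_arm", "payload": {"targets": [{"dp": [0, 0, -0.1], "angular": [0, 0, 0], "fingers": 1}, {"dp": [0, 0, -0.25], "angular": [0, 0, 0], "fingers": 1}, {"dp": [0, 0, -0.4], "angular": [0, 0, 0], "fingers": 1}, {"dp": [0, 0, -0.55], "angular": [0, 0, 0], "fingers": 1}, {"dp": [-0.05, 0, -0.7], "angular": [0, 0, 0.008], "fingers": 1}, {"dp": [-0.15, 0.02, -0.82], "angular": [0, 0, 0.016], "fingers": 1}, {"dp": [-0.28, 0.04, -0.85], "angular": [0, 0, 0.024], "fingers": 1}, {"dp": [-0.4, 0.06, -0.85], "angular": [0, 0, 0.032], "fingers": 1}]}}

```text
time: 29.65
tool_pos: [469.6, 170.8, 209.3]
tcp_rot: [179.9, -0.1, 88.8]
ft_force: [0.2, 0.3, -1.5]
finger_gap: 8.6
grip_force: 50.3
```

Run:
```python
from div import *
im,p,r=locate(); s=sense(); z=s["tool_pos"][2]-8+4
B,G,R=im[...,0],im[...,1],im[...,2]; g=((G>R+60)&(G>B+40))
r=rectz(p,g,z); print(r,s["tool_pos"],s["tcp_rot"],s["finger_gap"])
move([479.2,-148.4,204],e('xyz',[180,0,88.8]))
cv2.imwrite("pics/w8.png",im.astype(np.uint8))
```

```text
bbox [  154   106   337   202 48781]
((470.6978759765625, 187.45809936523438), (95.54862213134766, 140.88555908203125), 88.7834701538086) [470.01784709 168.31472136 208.73340801] [1.79879461e+02 2.84774239e-02 8.86915492e+01] 8.771667989949359
dp [-1.5821, 0.082, 0.0246] ang [0.0007, 0.0002, -0.0006] pos [470.  168.3 208.7] [179.9   0.   88.7]
```

View pics/w8.png

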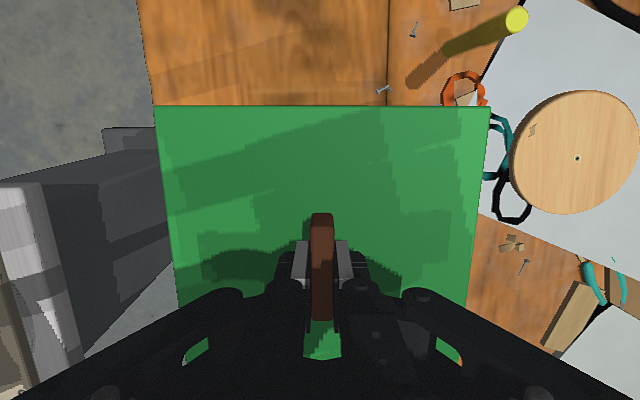

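Request:
{"api": "step_arm", "payload": {"targets": [{"dp": [-0.12, 0.02, 0], "angular": [0, 0, 0], "fingers": 1}, {"dp": [-0.27, 0.04, 0], "angular": [0, 0, 0], "fingers": 1}, {"dp": [-0.42, 0.06, 0], "angular": [0, 0, 0], "fingers": 1}, {"dp": [-0.57, 0.08, 0], "angular": [0, 0, 0], "fingers": 1}, {"dp": [-0.7, 0.08, 0], "angular": [0, 0, 0], "fingers": 1}, {"dp": [-0.82, 0.08, 0], "angular": [0, 0, 0], "fingers": 1}, {"dp": [-0.92, 0.08, 0], "angular": [0, 0, 0], "fingers": 1}, {"dp": [-1, 0.08, 0], "angular": [0, 0, 0], "fingers": 1}]}}

```text
time: 30.7
tool_pos: [480.9, -29.6, 207.7]
tcp_rot: [180.0, -0.0, 88.9]
ft_force: [0.2, 0.1, -0.4]
finger_gap: 8.6
grip_force: 50.2
```

Request:
{"api": "step_arm", "payload": {"targets": [{"dp": [-0.1, 0, 0], "angular": [0, 0, 0], "fingers": 1}, {"dp": [-0.2, 0, 0.05], "angular": [0, 0, 0], "fingers": 1}, {"dp": [-0.3, 0, 0.1], "angular": [0, 0, 0], "fingers": 1}, {"dp": [-0.4, 0, 0.15], "angular": [0, 0, 0], "fingers": 1}, {"dp": [-0.5, 0, 0.2], "angular": [0, 0, 0], "fingers": 1}, {"dp": [-0.56, 0, 0.25], "angular": [0, 0, 0], "fingers": 1}, {"dp": [-0.56, 0, 0.25], "angular": [0, 0, 0], "fingers": 1}, {"dp": [-0.56, 0, 0.25], "angular": [0, 0, 0], "fingers": 1}]}}

```text
time: 31.7
tool_pos: [478.9, -140.4, 157.2]
tcp_rot: [180.0, -0.1, 88.9]
ft_force: [-0.3, -0.7, -1.2]
finger_gap: 8.5
grip_force: 50.2
```

Run:
```python
from div import *
move([478.5,-147.4,75],e('xyz',[180,0,88.8]))
move([478.5,-147.4,38.5],e('xyz',[180,0,88.8])); print(sense()["finger_gap"])
```

```text
dp [-0.0356, -0.0013, 0.4112] ang [0.0, -0.0003, 0.0004] pos [ 478.9 -140.4  157.2] [ 1.80e+02 -1.00e-01  8.89e+01]
dp [-0.0358, -0.0013, 0.5937] ang [0.0, -0.0003, 0.0004] pos [ 478.9 -140.4  157.2] [ 1.80e+02 -1.00e-01  8.89e+01]
8.50292846406214
```

Request:
{"api": "step_arm", "payload": {"targets": [{"dp": [-0.015, 0, 0.05], "angular": [0, 0, 0], "fingers": 1}, {"dp": [-0.035, -0.001, 0.15], "angular": [0, 0, 0], "fingers": 1}, {"dp": [-0.035, -0.001, 0.25], "angular": [0, 0, 0], "fingers": 1}, {"dp": [-0.035, -0.001, 0.34], "angular": [0, 0, 0], "fingers": 1}, {"dp": [-0.035, -0.001, 0.4], "angular": [0, 0, 0], "fingers": 1}, {"dp": [-0.035, -0.001, 0.41], "angular": [0, 0, 0], "fingers": 1}, {"dp": [-0.035, -0.001, 0.41], "angular": [0, 0, 0], "fingers": 1}, {"dp": [-0.035, -0.001, 0.41], "angular": [0, 0, 0], "fingers": 1}]}}

```text
time: 32.7
tool_pos: [479.1, -148.0, 75.8]
tcp_rot: [179.9, -0.0, 88.9]
ft_force: [0.5, -0.2, -0.9]
finger_gap: 8.4
grip_force: 50.2
```

Request:
{"api": "step_arm", "payload": {"targets": [{"dp": [0, 0, 0.02], "angular": [0, 0, 0], "fingers": 1}, {"dp": [0, 0, 0.05], "angular": [0, 0, 0], "fingers": 1}, {"dp": [0, 0, 0.07], "angular": [0, 0, 0], "fingers": 1}, {"dp": [0, 0, 0.09], "angular": [0, 0, 0], "fingers": 1}, {"dp": [0, 0, 0.11], "angular": [0, 0, 0], "fingers": 1}, {"dp": [0, 0, 0.13], "angular": [0, 0, 0], "fingers": 1}, {"dp": [0, 0, 0.13], "angular": [0, 0, 0], "fingers": 1}, {"dp": [0, 0, 0.13], "angular": [0, 0, 0], "fingers": 1}]}}

```text
time: 33.7
tool_pos: [478.4, -147.8, 49.0]
tcp_rot: [-180.0, -0.0, 88.9]
ft_force: [-1.0, 0.0, -1.1]
finger_gap: 8.7
grip_force: 50.2
```

Request:
{"api": "step_arm", "payload": {"targets": [{"dp": [0, 0, 0.015], "angular": [0, 0, 0], "fingers": 1}, {"dp": [0, 0, 0.03], "angular": [0, 0, 0], "fingers": 1}, {"dp": [0, 0, 0.045], "angular": [0, 0, 0], "fingers": 1}, {"dp": [0, 0, 0.05], "angular": [0, 0, 0], "fingers": 1}, {"dp": [0, 0, 0.05], "angular": [0, 0, 0], "fingers": 1}, {"dp": [0, 0, 0.05], "angular": [0, 0, 0], "fingers": 0.75}, {"dp": [0, 0, 0.05], "angular": [0, 0, 0], "fingers": 0.75}, {"dp": [0, 0, 0.05], "angular": [0, 0, 0], "fingers": 0.7}]}}

```text
time: 34.7
tool_pos: [478.5, -147.8, 39.1]
tcp_rot: [180.0, -0.0, 88.9]
ft_force: [1.2, -0.0, -0.7]
finger_gap: 25.6
grip_force: 0.0
```

Request:
{"api": "step_arm", "payload": {"targets": [{"dp": [0, 0, -0.05], "angular": [0, 0, 0], "fingers": 0.7}, {"dp": [0, 0, -0.15], "angular": [0, 0, 0], "fingers": 0.7}, {"dp": [0, 0, -0.3], "angular": [0, 0, 0], "fingers": 0.7}, {"dp": [0, 0, -0.5], "angular": [0, 0, 0], "fingers": 0.7}, {"dp": [0, 0, -0.7], "angular": [0, 0, 0], "fingers": 0.65}, {"dp": [0, 0, -0.9], "angular": [0, 0, 0], "fingers": 0.65}, {"dp": [0, 0, -1], "angular": [0, 0, 0], "fingers": 0.65}, {"dp": [0, 0, -1], "angular": [0, 0, 0], "fingers": 0.65}]}}

```text
time: 35.7
tool_pos: [479.3, -148.3, 240.5]
tcp_rot: [179.8, 0.0, 88.9]
ft_force: [-0.3, 0.2, -0.1]
finger_gap: 30.0
grip_force: 0.0
```

Run:
```python
from div import *
im,p,r=locate(); print(sense()["tool_pos"])
for z in (34,): 
    B,G,R=im[...,0],im[...,1],im[...,2]; g=((G>R+50)&(G>B+30)); print(rectz(p,g,z))
cv2.imwrite("pics/w9.png",cv2.resize(im[60:300,180:480].astype(np.uint8),None,fx=2.4,fy=2.4,interpolation=2))
move([568,30,230],e('x',60)*e('xyz',[180,0,90]))
```

```text
bbox [  249   103   142   125 15446]
[ 478.42015423 -147.95346525  238.53585379]
((476.5820007324219, -143.8341827392578), (132.2374267578125, 140.40457153320312), 88.9572982788086)
dp [0.8985, 0.4301, 0.0433] ang [0.0033, 0.3331, -0.0058] pos [ 478.4 -148.   238.5] [-180.    -0.    88.9]
```

View pics/w9.png

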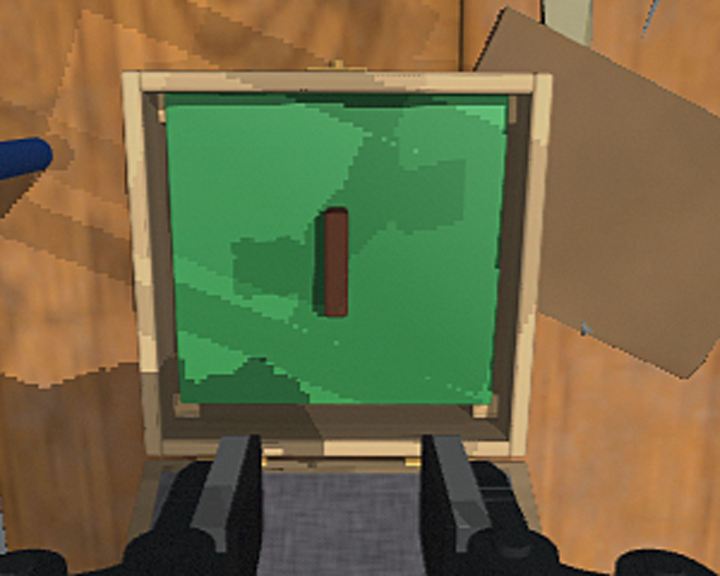

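Divider is down on its ledges with the strip up: the board spans (165–508, 95–405) in the crop and ledge corners show at the bottom. Now the orange marker.

Request:
{"api": "step_arm", "payload": {"targets": [{"dp": [0.05, 0.02, -0.02], "angular": [0, 0.055, 0], "fingers": 0.65}, {"dp": [0.15, 0.07, -0.02], "angular": [0, 0.11, -0.001], "fingers": 0.65}, {"dp": [0.28, 0.14, -0.01], "angular": [0, 0.165, -0.002], "fingers": 0.65}, {"dp": [0.42, 0.21, 0], "angular": [0, 0.22, -0.003], "fingers": 0.65}, {"dp": [0.56, 0.28, 0.01], "angular": [0, 0.275, -0.004], "fingers": 0.65}, {"dp": [0.7, 0.35, 0.02], "angular": [0.003, 0.333, -0.006], "fingers": 0.65}, {"dp": [0.82, 0.4, 0.03], "angular": [0.003, 0.333, -0.006], "fingers": 0.65}, {"dp": [0.9, 0.43, 0.043], "angular": [0.003, 0.333, -0.006], "fingers": 0.65}]}}

```text
time: 36.75
tool_pos: [567.2, 31.7, 227.4]
tcp_rot: [-179.5, -60.1, 89.6]
ft_force: [-0.8, 0.7, 1.0]
finger_gap: 30.1
grip_force: 0.0
```

Run:
```python
from kin import *
move([567.6,46,138],e('x',60)*e('xyz',[180,0,90]))
```

```text
dp [-0.3521, 0.0038, 0.2846] ang [-0.0006, -0.0008, -0.0012] pos [567.2  31.7 227.4] [-179.5  -60.1   89.6]
```

Request:
{"api": "step_arm", "payload": {"targets": [{"dp": [-0.05, 0.002, 0.04], "angular": [-0.0006, -0.0008, -0.0012], "fingers": 0.65}, {"dp": [-0.13, 0.003, 0.1], "angular": [-0.0006, -0.0008, -0.0012], "fingers": 0.65}, {"dp": [-0.22, 0.004, 0.18], "angular": [-0.0006, -0.0008, -0.0012], "fingers": 0.65}, {"dp": [-0.31, 0.004, 0.25], "angular": [-0.0006, -0.0008, -0.0012], "fingers": 0.65}, {"dp": [-0.352, 0.004, 0.285], "angular": [-0.0006, -0.0008, -0.0012], "fingers": 0.65}, {"dp": [-0.352, 0.004, 0.285], "angular": [-0.0006, -0.0008, -0.0012], "fingers": 0.65}, {"dp": [-0.352, 0.004, 0.285], "angular": [-0.0006, -0.0008, -0.0012], "fingers": 0.65}, {"dp": [-0.352, 0.004, 0.285], "angular": [-0.0006, -0.0008, -0.0012], "fingers": 0.65}]}}

```text
time: 37.75
tool_pos: [569.4, 44.1, 141.8]
tcp_rot: [179.2, -59.8, 90.7]
ft_force: [-0.0, 0.9, 0.6]
finger_gap: 30.0
grip_force: 0.0
```

Run:
```python
from kin import *
G=e('x',60)*e('xyz',[180,0,90])
im=snapshot("wrist").astype(int); p=camera_params("wrist")
B,Gc,R=im[...,0],im[...,1],im[...,2]
m=((R>130)&(Gc<0.5*R)&(B<0.45*R))
for v in (180,190,200,210):
    xs=np.nonzero(m[v,270:370])[0]+270; print(v,xs.min() if len(xs) else None,xs.max() if len(xs) else None,len(xs))
print(proj(p,[sense()["tool_pos"][0],101.5,132]),proj(p,[567.7,101.5,132]))
move([567.6,108.4,102],G)
```

```text
180 339 369 5
190 307 348 31
200 None None 0
210 None None 0
[321.80073671 186.7450362 ] [319.03656202 186.72800834]
dp [-0.01, -0.01, 0.3776] ang [0.001, 0.0011, 0.0019] pos [569.3  44.1 141.7] [179.2 -59.8  90.7]
```

Request:
{"api": "step_arm", "payload": {"newtons": 30, "targets": [{"dp": [-0.005, -0.006, 0.05], "angular": [0.001, 0.001, 0.002], "fingers": 0.65}, {"dp": [-0.01, -0.01, 0.13], "angular": [0.001, 0.001, 0.002], "fingers": 0.65}, {"dp": [-0.01, -0.01, 0.22], "angular": [0.001, 0.001, 0.002], "fingers": 0.65}, {"dp": [-0.01, -0.01, 0.3], "angular": [0.001, 0.001, 0.002], "fingers": 0.65}, {"dp": [-0.01, -0.01, 0.376], "angular": [0.001, 0.001, 0.002], "fingers": 0.65}, {"dp": [-0.01, -0.01, 0.376], "angular": [0.001, 0.001, 0.002], "fingers": 0.65}, {"dp": [-0.01, -0.01, 0.376], "angular": [0.001, 0.001, 0.002], "fingers": 1}, {"dp": [-0.01, -0.01, 0.376], "angular": [0.001, 0.001, 0.002], "fingers": 1}]}}

```text
time: 38.8
tool_pos: [567.5, 107.9, 101.8]
tcp_rot: [-179.9, -60.0, 89.9]
ft_force: [-0.0, -0.7, -0.7]
finger_gap: 14.1
grip_force: 33.1
```

Request:
{"api": "step_arm", "payload": {"targets": [{"dp": [0, 0, 0], "angular": [0, 0, 0], "fingers": 1}, {"dp": [0, 0, 0], "angular": [0, 0, 0], "fingers": 1}, {"dp": [0.08, 0, -0.046], "angular": [0, 0, 0], "fingers": 1}, {"dp": [0.16, 0, -0.092], "angular": [0, 0, 0], "fingers": 1}, {"dp": [0.24, 0, -0.139], "angular": [0, 0, 0], "fingers": 1}, {"dp": [0.34, 0, -0.196], "angular": [0, 0, 0], "fingers": 1}, {"dp": [0.433, 0, -0.25], "angular": [0, 0, 0], "fingers": 1}, {"dp": [0.56, 0, -0.323], "angular": [0, 0, 0], "fingers": 1}]}}

```text
time: 39.8
tool_pos: [566.9, 108.6, 232.1]
tcp_rot: [-179.7, -60.0, 89.8]
ft_force: [0.6, 0.1, 0.0]
finger_gap: 14.1
grip_force: 33.1
```

Run:
```python
from kin import *
Dn=e('xyz',[180,0,90]);Pl=e('z',-1.2)*e('x',-30)*Dn
c=np.array([479.2,-148.4,0]); rz=e('z',-1.2)
g=c+rz.apply([40,33,0]); t=g+Pl.apply([0,0,8]); print(t)
move([t[0],t[1]+30,220],Pl)
```

```text
[ 519.79855752 -120.24405697   -6.92820323]
dp [-0.5495, -0.2357, -0.8309] ang [-0.0028, -0.5001, 0.007] pos [566.9 108.6 232.1] [-179.7  -60.    89.8]
```

Request:
{"api": "step_arm", "payload": {"targets": [{"dp": [-0.03, -0.02, -0.1], "angular": [0, -0.054, 0], "fingers": 1}, {"dp": [-0.1, -0.05, -0.2], "angular": [0, -0.11, 0.001], "fingers": 1}, {"dp": [-0.16, -0.08, -0.3], "angular": [0, -0.165, 0.002], "fingers": 1}, {"dp": [-0.22, -0.11, -0.4], "angular": [0, -0.22, 0.003], "fingers": 1}, {"dp": [-0.28, -0.15, -0.5], "angular": [0, -0.275, 0.004], "fingers": 1}, {"dp": [-0.36, -0.18, -0.6], "angular": [0, -0.33, 0.005], "fingers": 1}, {"dp": [-0.45, -0.21, -0.72], "angular": [-0.002, -0.385, 0.006], "fingers": 1}, {"dp": [-0.55, -0.236, -0.83], "angular": [-0.002, -0.44, 0.006], "fingers": 1}]}}

```text
time: 40.8
tool_pos: [520.7, -90.9, 221.0]
tcp_rot: [179.9, 19.5, 88.9]
ft_force: [-0.5, 0.4, -2.0]
finger_gap: 14.0
grip_force: 33.2
```

Run:
```python
from kin import *
Dn=e('xyz',[180,0,90]);Pl=e('z',-1.2)*e('x',-30)*Dn
move([519.8,-120.2,100],Pl)
```

```text
dp [0.0635, -0.0029, 0.6192] ang [0.0009, -0.0585, 0.0002] pos [520.7 -90.9 221. ] [179.9  19.5  88.9]
```

Request:
{"api": "step_arm", "payload": {"targets": [{"dp": [0, -0.003, 0.1], "angular": [0, -0.03, 0], "fingers": 1}, {"dp": [0.02, -0.003, 0.22], "angular": [0.001, -0.058, 0], "fingers": 1}, {"dp": [0.04, -0.003, 0.36], "angular": [0.001, -0.058, 0], "fingers": 1}, {"dp": [0.06, -0.003, 0.5], "angular": [0.001, -0.058, 0], "fingers": 1}, {"dp": [0.063, -0.003, 0.59], "angular": [0.001, -0.058, 0], "fingers": 1}, {"dp": [0.063, -0.003, 0.619], "angular": [0.001, -0.058, 0], "fingers": 1}, {"dp": [0.063, -0.003, 0.619], "angular": [0.001, -0.058, 0], "fingers": 1}, {"dp": [0.063, -0.003, 0.619], "angular": [0.001, -0.058, 0], "fingers": 1}]}}

```text
time: 41.8
tool_pos: [519.5, -119.0, 98.7]
tcp_rot: [-179.8, 29.6, 89.0]
ft_force: [-0.2, -0.3, -0.5]
finger_gap: 14.5
grip_force: 33.1
```

Request:
{"api": "step_arm", "payload": {"targets": [{"dp": [0.03, 0, 0.052], "angular": [0, 0, 0], "fingers": 1}, {"dp": [0.06, 0, 0.104], "angular": [0, 0, 0], "fingers": 1}, {"dp": [0.09, 0, 0.156], "angular": [0, 0, 0], "fingers": 1}, {"dp": [0.115, 0, 0.2], "angular": [0, 0, 0], "fingers": 1}, {"dp": [0.132, 0, 0.229], "angular": [0, 0, 0], "fingers": 1}, {"dp": [0.14, 0, 0.243], "angular": [0, 0, 0], "fingers": 1}, {"dp": [0.14, 0, 0.243], "angular": [0, 0, 0], "fingers": 1}, {"dp": [0.14, 0, 0.243], "angular": [0, 0, 0], "fingers": 1}]}}

```text
time: 42.8
tool_pos: [518.7, -118.7, 41.8]
tcp_rot: [-179.7, 29.6, 89.0]
ft_force: [0.1, 0.5, 0.8]
finger_gap: 14.2
grip_force: 33.1
```

Request:
{"api": "step_arm", "payload": {"targets": [{"dp": [0, 0, 0], "angular": [0, 0, 0], "fingers": 0.75}, {"dp": [0, 0, 0], "angular": [0, 0, 0], "fingers": 0.72}, {"dp": [0, 0, 0], "angular": [0, 0, 0], "fingers": 0.7}, {"dp": [0, 0, 0], "angular": [0, 0, 0], "fingers": 0.7}, {"dp": [-0.05, 0, -0.0866], "angular": [0, 0, 0], "fingers": 0.7}, {"dp": [-0.15, 0, -0.26], "angular": [0, 0, 0], "fingers": 0.7}, {"dp": [-0.3, 0, -0.52], "angular": [0, 0, 0], "fingers": 0.7}, {"dp": [-0.45, 0, -0.78], "angular": [0, 0, 0], "fingers": 1}]}}

```text
time: 43.8
tool_pos: [519.0, -119.8, 224.5]
tcp_rot: [-179.7, 29.6, 89.0]
ft_force: [1.4, -0.8, 0.2]
finger_gap: 8.6
grip_force: 0.0
```

Run:
```python
from kin import *
Dn=e('xyz',[180,0,90])
move([479,-150,340],Dn)
```

```text
dp [-0.4195, -0.1995, -0.4245] ang [-0.003, 0.1645, -0.0056] pos [ 519.  -119.8  224.5] [-179.7   29.6   89. ]
```

Request:
{"api": "step_arm", "payload": {"targets": [{"dp": [-0.05, -0.03, -0.1], "angular": [0, 0.055, 0], "fingers": 1}, {"dp": [-0.15, -0.08, -0.2], "angular": [0, 0.11, -0.003], "fingers": 1}, {"dp": [-0.25, -0.13, -0.3], "angular": [-0.003, 0.165, -0.006], "fingers": 1}, {"dp": [-0.36, -0.18, -0.4], "angular": [-0.003, 0.165, -0.006], "fingers": 1}, {"dp": [-0.42, -0.2, -0.424], "angular": [-0.003, 0.165, -0.006], "fingers": 1}, {"dp": [-0.42, -0.2, -0.424], "angular": [-0.003, 0.165, -0.006], "fingers": 1}, {"dp": [-0.42, -0.2, -0.424], "angular": [-0.003, 0.165, -0.006], "fingers": 1}, {"dp": [-0.42, -0.2, -0.424], "angular": [-0.003, 0.165, -0.006], "fingers": 1}]}}

```text
time: 44.8
tool_pos: [479.1, -149.1, 335.4]
tcp_rot: [-179.8, -0.1, 90.1]
ft_force: [-0.2, -0.6, -0.4]
finger_gap: 0.4
grip_force: 0.0
```

Run:
```python
from kin import *
im=snapshot("wrist"); p=camera_params("wrist")
cv2.imwrite("pics/w10.png",cv2.resize(im[60:360,180:480],None,fx=1.9,fy=1.9,interpolation=2))
for d in pinpoint("wrist","lid_edge"): print(d["conf"],d["at"],[at_z(p,d["at"],z).round() for z in (195,201)])
print("pred",proj(p,[479-3,-148.4-80-160*np.cos(2-np.pi)*-1*-1,56+160*np.sin(2.0)]))
# lid back-side approach: pushes from y=-340 at z~190
Dn=e('xyz',[180,0,90])
for P,Rr in (([476,-345,185],Dn),([476,-200,230],Dn),([476,-345,185],e('x',0)*e('xyz',[180,0,0]))):
    for sd in (D[2][0],[-35,0,90,0,95,50]):
        q,c=ik(P,Rr,sd); print(q.round(1),round(c,3),fk(q,L,True)[3].round())
move([476,-150,340],Dn)
```

```text
0.93 [316.1, 339.9] [array([ 474., -305.,  195.]), array([ 474., -300.,  201.])]
pred [317.93500927 335.98035577]
[-40.9   7.1  90.6   0.   82.4 -40.9] 0.0 [ 476. -345.  550.]
[-40.9   7.1  90.6   0.   82.4 -40.9] 0.0 [ 476. -345.  550.]
[-28.5  -5.5  98.6  -0.   87.  -28.5] 0.0 [ 476. -200.  595.]
[-28.5  -5.5  98.6   0.   87.  -28.5] 0.0 [ 476. -200.  595.]
[-40.9   7.1  90.6  -0.   82.4  49.1] 0.0 [ 476. -345.  550.]
[-40.9   7.1  90.6  -0.   82.4  49.1] 0.0 [ 476. -345.  550.]
dp [-0.0029, -0.0161, -0.0209] ang [-0.0008, -0.0007, 0.0007] pos [ 479.2 -149.4  335.8] [-1.798e+02 -1.000e-01  9.010e+01]
```

View pics/w10.png

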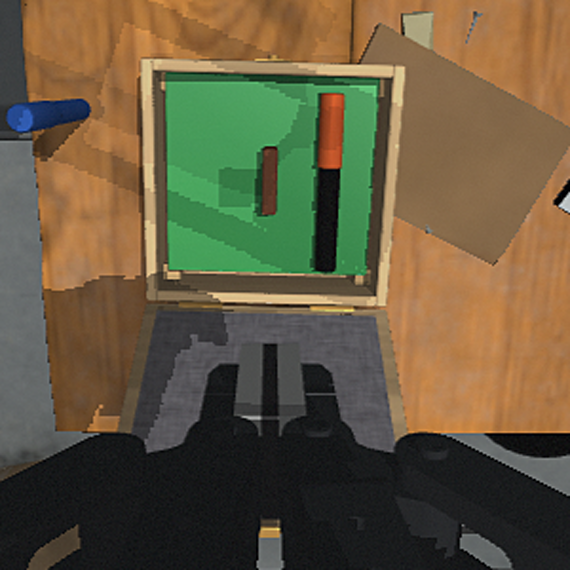

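Orange lies flat on the divider beside and parallel to the strip. The lid edge is near y=-300, z=201. I'll go behind it and push.

Request:
{"api": "step_arm", "payload": {"targets": [{"dp": [-0.15, -0.01, 0], "angular": [0, 0, 0], "fingers": 1}, {"dp": [-0.35, -0.02, 0], "angular": [0, 0, 0], "fingers": 1}, {"dp": [-0.55, -0.02, 0], "angular": [0, 0, 0], "fingers": 1}, {"dp": [-0.75, -0.02, 0], "angular": [0, 0, 0], "fingers": 1}, {"dp": [-0.9, -0.02, 0], "angular": [0, 0, 0], "fingers": 1}, {"dp": [-1, -0.02, 0], "angular": [0, 0, 0], "fingers": 1}, {"dp": [-1, -0.02, 0], "angular": [0, 0, 0], "fingers": 1}, {"dp": [-1, -0.02, 0], "angular": [0, 0, 0], "fingers": 1}]}}

```text
time: 45.9
tool_pos: [475.7, -349.2, 336.5]
tcp_rot: [-179.9, -0.1, 90.1]
ft_force: [0.2, 0.0, 0.4]
finger_gap: -0.2
grip_force: 0.0
```

Request:
{"api": "step_arm", "payload": {"targets": [{"dp": [0, 0, 0.1], "angular": [0, 0, 0], "fingers": 1}, {"dp": [0, 0, 0.25], "angular": [0, 0, 0], "fingers": 1}, {"dp": [0, 0, 0.4], "angular": [0, 0, 0], "fingers": 1}, {"dp": [0, 0, 0.55], "angular": [0, 0, 0], "fingers": 1}, {"dp": [0, 0, 0.7], "angular": [0, 0, 0], "fingers": 1}, {"dp": [0, 0, 0.77], "angular": [0, 0, 0], "fingers": 1}, {"dp": [0, 0, 0.77], "angular": [0, 0, 0], "fingers": 1}, {"dp": [0, 0, 0.77], "angular": [0, 0, 0], "fingers": 1}]}}

```text
time: 46.9
tool_pos: [475.9, -350.3, 184.0]
tcp_rot: [180.0, -0.0, 90.1]
ft_force: [-0.0, -0.0, -0.1]
finger_gap: 0.0
grip_force: 0.0
```

Request:
{"api": "step_arm", "payload": {"targets": [{"dp": [0.05, 0, 0], "angular": [0, 0, 0], "fingers": 1}, {"dp": [0.1, 0, 0], "angular": [0, 0, 0], "fingers": 1}, {"dp": [0.15, 0, 0], "angular": [0, 0, 0], "fingers": 1}, {"dp": [0.19, 0, 0], "angular": [0, 0, 0], "fingers": 1}, {"dp": [0.22, 0, 0], "angular": [0, 0, 0], "fingers": 1}, {"dp": [0.25, 0, 0], "angular": [0, 0, 0], "fingers": 1}, {"dp": [0.28, 0, 0], "angular": [0, 0, 0], "fingers": 1}, {"dp": [0.31, 0, 0], "angular": [0, 0, 0], "fingers": 1}]}}

```text
time: 47.9
tool_pos: [475.2, -287.6, 182.6]
tcp_rot: [-179.9, -0.1, 90.0]
ft_force: [0.8, -0.4, 0.2]
finger_gap: 0.2
grip_force: 0.4
```

Request:
{"api": "step_arm", "payload": {"targets": [{"dp": [0.05, 0, 0], "angular": [0, 0, 0], "fingers": 1}, {"dp": [0.1, 0, 0], "angular": [0, 0, 0], "fingers": 1}, {"dp": [0.15, 0, 0], "angular": [0, 0, 0], "fingers": 1}, {"dp": [0.2, 0, 0], "angular": [0, 0, 0], "fingers": 1}, {"dp": [0.25, 0, 0], "angular": [0, 0, 0], "fingers": 1}, {"dp": [0.3, 0, 0], "angular": [0, 0, 0], "fingers": 1}, {"dp": [0.36, 0, 0], "angular": [0, 0, 0], "fingers": 1}, {"dp": [0.42, 0, 0], "angular": [0, 0, 0], "fingers": 1}]}}

```text
time: 48.9
tool_pos: [475.1, -203.1, 182.7]
tcp_rot: [-179.9, -0.1, 90.0]
ft_force: [0.3, -0.5, 0.0]
finger_gap: 0.2
grip_force: 0.2
```

Request:
{"api": "step_arm", "payload": {"targets": [{"dp": [0.04, 0, 0], "angular": [0, 0, 0], "fingers": 1}, {"dp": [0.08, 0, 0], "angular": [0, 0, 0], "fingers": 1}, {"dp": [0.1, 0, 0], "angular": [0, 0, 0], "fingers": 1}, {"dp": [0.1, 0, 0], "angular": [0, 0, 0], "fingers": 1}, {"dp": [0.1, 0, -0.1], "angular": [0, 0, 0], "fingers": 1}, {"dp": [0.1, 0, -0.3], "angular": [0, 0, 0], "fingers": 1}, {"dp": [0.1, 0, -0.5], "angular": [0, 0, 0], "fingers": 1}, {"dp": [0.1, 0, -0.7], "angular": [0, 0, 0], "fingers": 1}]}}

```text
time: 49.9
tool_pos: [475.1, -184.5, 324.1]
tcp_rot: [-179.9, -0.1, 90.0]
ft_force: [1.0, -0.9, -0.0]
finger_gap: -0.0
grip_force: 0.0
```

Run:
```python
from kin import *
snapshot("side"); S=camera_params("side")
for d in pinpoint("side","lid_edge"): print(d["conf"],d["at"])
for q in (2,1.5,1.2,.8,.4,0): print(q,proj(S,[477,-228.4+160*np.cos(q),56+160*np.sin(q)]))
```

```text
0.9 [368.5, 168.5]
2 [386.5886149  140.04926389]
1.5 [380.38245947 140.67465074]
1.2 [375.926691   147.23426178]
0.8 [370.03926237 162.54613146]
0.4 [365.31643299 182.87919338]
0 [362.76465053 204.14477514]
```

Request:
{"api": "step_arm", "payload": {"targets": [{"dp": [0, 0, -0.2], "fingers": 1}, {"dp": [0, 0, -0.2], "fingers": 1}, {"dp": [0, 0, -0.2], "fingers": 1}, {"dp": [0, 0, -0.2], "fingers": 1}, {"dp": [0, 0, -0.2], "fingers": 1}, {"dp": [0, 0, -0.2], "fingers": 1}, {"dp": [0, 0, -0.2], "fingers": 1}, {"dp": [0, 0, -0.2], "fingers": 1}]}}

```text
validation failed for argument at $.ta...
```

Request:
{"api": "step_arm", "payload": {"targets": [{"dp": [0, 0, 0], "fingers": 1}, {"dp": [0, 0, 0], "fingers": 1}, {"dp": [0, 0, 0], "fingers": 1}, {"dp": [0, 0, 0], "fingers": 1}, {"dp": [0, 0, 0], "fingers": 1}, {"dp": [0, 0, 0], "fingers": 1}, {"dp": [0, 0, 0], "fingers": 1}, {"dp": [0, 0, 0], "fingers": 1}]}}

```text
validation failed for argument at $.ta...
```

Request:
{"api": "step_arm", "payload": {"targets": [{"dp": [0, 0, 0], "fingers": 1}, {"dp": [0, 0, 0], "fingers": 1}, {"dp": [0, 0, 0], "fingers": 1}, {"dp": [0, 0, 0], "fingers": 1}, {"dp": [0, 0, 0], "fingers": 1}, {"dp": [0, 0, 0], "fingers": 1}, {"dp": [0, 0, 0], "fingers": 1}, {"dp": [0, 0, 0], "fingers": 1}]}}

```text
validation failed for argument at $.ta...
```

Run:
```python
from kin import *
im=snapshot("side"); S=camera_params("side")
for d in pinpoint("side","lid_edge"): print(d["conf"],d["at"])
cv2.imwrite("pics/s11.png",cv2.resize(im[110:310,190:450],None,fx=3,fy=3,interpolation=2))
```

```text
0.69 [364.1, 173.3]
```

View pics/s11.png

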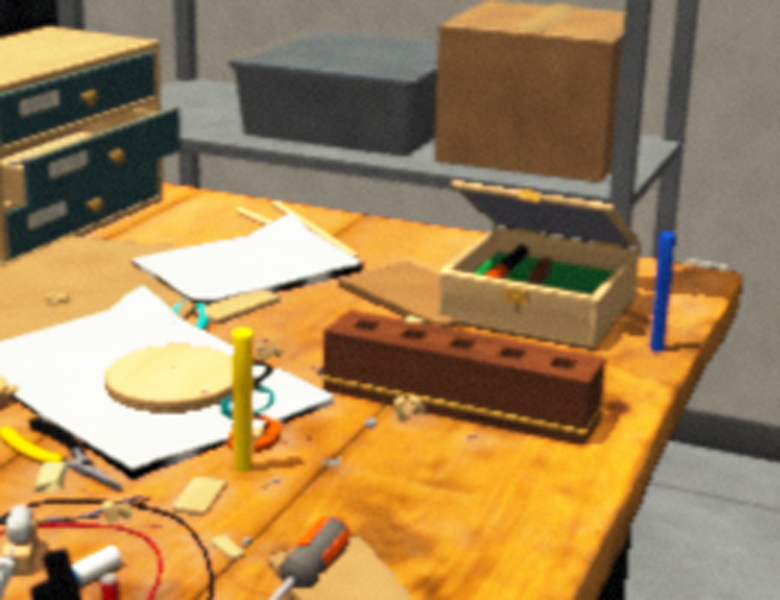

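The stand is empty and the lid is half down and sinking. I'll wait for it, this time with complete rows.

Request:
{"api": "step_arm", "payload": {"targets": [{"dp": [0, 0, -0.2], "angular": [0, 0, 0], "fingers": 1}, {"dp": [0, 0, -0.2], "angular": [0, 0, 0], "fingers": 1}, {"dp": [0, 0, -0.2], "angular": [0, 0, 0], "fingers": 1}, {"dp": [0, 0, -0.2], "angular": [0, 0, 0], "fingers": 1}, {"dp": [0, 0, -0.2], "angular": [0, 0, 0], "fingers": 1}, {"dp": [0, 0, -0.2], "angular": [0, 0, 0], "fingers": 1}, {"dp": [0, 0, -0.2], "angular": [0, 0, 0], "fingers": 1}, {"dp": [0, 0, -0.2], "angular": [0, 0, 0], "fingers": 1}]}}

```text
time: 51.1
tool_pos: [475.3, -184.2, 362.8]
tcp_rot: [-179.9, -0.1, 90.0]
ft_force: [-0.3, -0.1, -0.1]
finger_gap: -0.1
grip_force: 0.0
```

Request:
{"api": "step_arm", "payload": {"targets": [{"dp": [0, 0, 0], "angular": [0, 0, 0], "fingers": 1}, {"dp": [0, 0, 0], "angular": [0, 0, 0], "fingers": 1}, {"dp": [0, 0, 0], "angular": [0, 0, 0], "fingers": 1}, {"dp": [0, 0, 0], "angular": [0, 0, 0], "fingers": 1}, {"dp": [0, 0, 0], "angular": [0, 0, 0], "fingers": 1}, {"dp": [0, 0, 0], "angular": [0, 0, 0], "fingers": 1}, {"dp": [0, 0, 0], "angular": [0, 0, 0], "fingers": 1}, {"dp": [0, 0, 0], "angular": [0, 0, 0], "fingers": 1}]}}

```text
time: 52.1
tool_pos: [475.3, -184.2, 362.8]
tcp_rot: [-179.9, -0.1, 90.0]
ft_force: [-0.0, 0.7, -0.4]
finger_gap: 0.0
grip_force: 0.0
```

Request:
{"api": "step_arm", "payload": {"targets": [{"dp": [0, 0, 0], "angular": [0, 0, 0], "fingers": 1}, {"dp": [0, 0, 0], "angular": [0, 0, 0], "fingers": 1}, {"dp": [0, 0, 0], "angular": [0, 0, 0], "fingers": 1}, {"dp": [0, 0, 0], "angular": [0, 0, 0], "fingers": 1}, {"dp": [0, 0, 0], "angular": [0, 0, 0], "fingers": 1}, {"dp": [0, 0, 0], "angular": [0, 0, 0], "fingers": 1}, {"dp": [0, 0, 0], "angular": [0, 0, 0], "fingers": 1}, {"dp": [0, 0, 0], "angular": [0, 0, 0], "fingers": 1}]}}

```text
time: 53.1
tool_pos: [475.3, -184.2, 362.8]
tcp_rot: [-179.9, -0.1, 90.0]
ft_force: [-0.7, 0.2, -0.5]
finger_gap: -0.1
grip_force: 0.0
```

Run:
```python
from kin import *
im=snapshot("side"); print([(d["conf"],d["at"]) for d in pinpoint("side","lid_edge")])
cv2.imwrite("pics/s12.png",im)
w=snapshot("wrist"); p=camera_params("wrist"); print([(d["conf"],d["at"]) for d in pinpoint("wrist","lid_edge")])
for a in (0,.02,.05,.1,.2): print(a,proj(p,[477,-228.4+160*np.cos(a),56+160*np.sin(a)]),proj(camera_params("side"),[477,-228.4+160*np.cos(a),56+160*np.sin(a)]))
print(sense()["time"])
```

```text
[(0.76, [361.4, 198.7])]
[(0.62, [326.7, 62.7])]
0 [323.361583   61.9478032] [362.76465053 204.14477514]
0.02 [323.37079275  61.68150032] [362.83080348 203.12875565]
0.05 [323.38447757  61.38132673] [362.94261118 201.58947324]
0.1 [323.40688423  61.15655441] [363.16229258 198.98766739]
0.2 [323.44979255  61.81257838] [363.72464069 193.67800976]
53.3
```

Request:
{"api": "step_arm", "payload": {"targets": [{"dp": [0, 0, 0], "angular": [0, 0, 0], "fingers": 1}, {"dp": [0, 0, 0], "angular": [0, 0, 0], "fingers": 1}, {"dp": [0, 0, 0], "angular": [0, 0, 0], "fingers": 1}, {"dp": [0, 0, 0], "angular": [0, 0, 0], "fingers": 1}, {"dp": [0, 0, 0], "angular": [0, 0, 0], "fingers": 1}, {"dp": [0, 0, 0], "angular": [0, 0, 0], "fingers": 1}, {"dp": [0, 0, 0], "angular": [0, 0, 0], "fingers": 1}, {"dp": [0, 0, 0], "angular": [0, 0, 0], "fingers": 1}]}}

```text
time: 54.3
tool_pos: [475.3, -184.2, 362.8]
tcp_rot: [-179.9, -0.1, 90.1]
ft_force: [-1.0, -0.8, -0.6]
finger_gap: 0.2
grip_force: 0.0
```

Request:
{"api": "step_arm", "payload": {"targets": [{"dp": [0, 0, 0], "angular": [0, 0, 0], "fingers": 1}, {"dp": [0, 0, 0], "angular": [0, 0, 0], "fingers": 1}, {"dp": [0, 0, 0], "angular": [0, 0, 0], "fingers": 1}, {"dp": [0, 0, 0], "angular": [0, 0, 0], "fingers": 1}, {"dp": [0, 0, 0], "angular": [0, 0, 0], "fingers": 1}, {"dp": [0, 0, 0], "angular": [0, 0, 0], "fingers": 1}, {"dp": [0, 0, 0], "angular": [0, 0, 0], "fingers": 1}, {"dp": [0, 0, 0], "angular": [0, 0, 0], "fingers": 1}]}}

```text
time: 55.3
tool_pos: [475.3, -184.2, 362.8]
tcp_rot: [-179.9, -0.1, 90.0]
ft_force: [0.2, -0.5, -0.4]
finger_gap: 0.2
grip_force: 0.0
```

Run:
```python
from kin import *
im=snapshot("side"); print([(d["conf"],d["at"]) for d in pinpoint("side","lid_edge")])
o=cv2.imread("pics/s12.png"); d=cv2.absdiff(im,o).max(2)[150:240,320:410]; print((d>40).sum())
cv2.imwrite("pics/s13.png",cv2.resize(im[140:250,300:430],None,fx=5,fy=5,interpolation=2))
```

```text
[(0.86, [364.5, 203.2])]
0
```

View pics/s13.png

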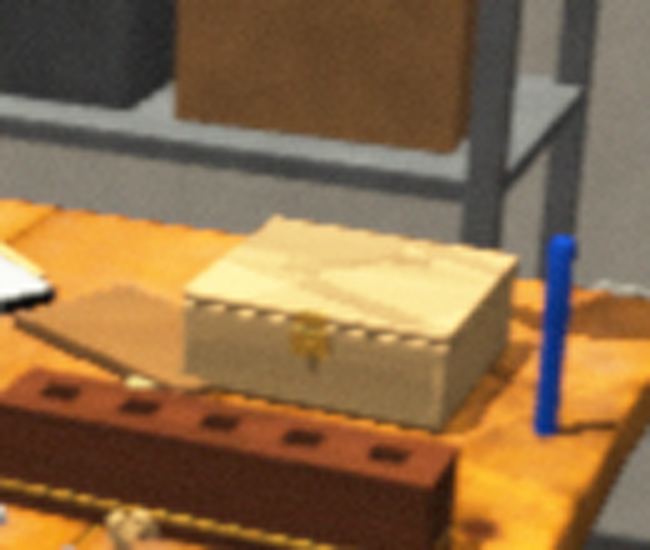

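The lid is shut flat (top from (185,295) to (515,260)) and hasn't moved for two seconds. The stand is empty, so I'll hand in.

```bash
python3 -c "
from bench import hand_in
print(hand_in())"
```

```text
the job is handed in; nothing more can be done
None
```

The job is handed in at about 55 s with no score reported: both black markers are in their lanes, the divider is level over them, the one orange marker lies beside the strip, and the lid is shut flat.

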